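Take a pile of stripped parts down into their inspection nests

TASK

The parts stripped from a power unit are piled up: fan, heat sink, choke and capacitor. Take the pile apart from the top down and set each part upright and flat in the grey nest tray that has its shape and size, fully inside the rim, the heat sink lying lengthwise in its oblong nest. Do not tip anything over, and leave the relay and the terminal strip standing where they are.

Things in the scene. Friction and masses are not known exactly. Their poses are not given: they have to be found in the camera images.
- fan: Black square axial fan, 60 x 60 x 25 mm high, 85 g, lying flat at the bottom of the pile. Origin at the centre of its underside, z up. x and y along its sides.
- heat_sink: Bare finned aluminium heat sink, 44 (x) x 60 (y) x 25 mm high, 120 g, lying on the fan, fins up; the fins run along y and it is best gripped across x. Origin at the centre of its underside, z up.
- choke: Toroid choke: a flat ring wound with copper wire, 46 to 48 mm in diameter, 17 mm high, 110 g, lying on the heat sink. Round, so its yaw does not matter. Origin at the centre of its underside, z up.
- capacitor: Black cylindrical capacitor with a light top, 26 mm in diameter, 40 mm high, 30 g, standing on the choke at the top of the pile (whose total height is 107 mm). Origin at the centre of its underside, z up.
- fan_nest: Nest for the fan: the square one, 78 x 78 mm inside the rim, 86 x 86 outside, with a dark round vent mark and four dots on its floor; any of the four ways round will do. Grey moulded plastic tray, fixed to the bench: a floor 3 mm thick and round it a rim 4 mm wide whose top is 8 mm above the bench (5 mm above the floor). Origin at the centre of its underside, z up.
- sink_nest: Nest for the heat sink: the oblong one, 62 (x) x 78 (y) mm inside the rim, 70 x 86 outside, with five dark stripes along its long side (y) on the floor; the heat sink's long side goes along y, either way round. Grey moulded plastic tray, fixed to the bench: a floor 3 mm thick and round it a rim 4 mm wide whose top is 8 mm above the bench (5 mm above the floor). Origin at the centre of its underside, z up.
- choke_nest: Nest for the choke: the larger round one, 66 mm in diameter inside the rim, 74 outside, with a dark ring mark on its floor. Grey moulded plastic tray, fixed to the bench: a floor 3 mm thick and round it a rim 4 mm wide whose top is 8 mm above the bench (5 mm above the floor). Origin at the centre of its underside, z up.
- capacitor_nest: Nest for the capacitor: the smaller round one, 45 mm in diameter inside the rim, 53 outside, with a small dark disc mark on its floor. Grey moulded plastic tray, fixed to the bench: a floor 3 mm thick and round it a rim 4 mm wide whose top is 8 mm above the bench (5 mm above the floor). Origin at the centre of its underside, z up.
- relay: Bystander: light grey plug-in relay, a small upright block, 28 x 21 x 38 mm high, standing loose on the bench; leave it alone. Origin at the centre of its underside, z up.
- strip: Bystander: green terminal strip, 20 (x) x 46 (y) x 18 mm high, lying loose on the bench between the vise and the other things on the right; leave it alone. Origin at the centre of its underside, z up.
Not all that is in view belongs to the job. Leave any yellow look-alike of the fan alone. What is shaped like the capacitor_nest but orange is not meant.

How it is judged:
By the outcome, as a careful person would: the job done as asked, in the order asked, and still so for the second after the job is handed in, with the robot touching nothing.
It also fails if it takes over 125 s, if anything falls off the work surface, if the arm or the gripper's body presses on something with over 40 N, if the wrist force passes 120 N, or if a joint passes its speed limit or range.

ROBOT

A 6-joint arm with a two-finger parallel gripper is mounted at the origin on a cart in front of the work surface, level with it; the furniture and walls round the work are solid. World frame = base frame: x ahead of the robot, y to its left, z up, the work surface at z = 0. Lengths are in m, angles in degrees, forces in N, time in s.
With the tool pointing down it reaches from about 0.3 to 0.75 m from the base axis. Payload 8.5 kg.
Tool frame: the origin (TCP) lies at the very end of the fingers, on their centre line; the grasp point (between the pads) lies 19 mm behind it; y points along the fingers, z is the direction in which the jaws open and shut, and the axes are right-handed (so a half turn about y gives the same grasp; the last joint's range is limited). The gripper opens to 85 mm and grips with 20 to 120 N. Pads are 22 mm wide; open, the fingers measure 114 mm over their backs; the gripper's body (76 mm by 85 mm) begins 54 mm behind the grasp point. The pads swing forward as they close: fully open they stand 13 mm farther back than shut.
Start: joints at [55.617, 21.807, 74.336, -0, 83.858, -12.336], TCP at [0.206, 0.51, 0.231] pointing down, gripper open.
Joint ranges: [-178.18, 178.18], [-50.72, 133.34], [12.68, 142.11], [-81.47, 261.47], [9.98, 163.14], [-165.26, 165.26]. Speed limits (degrees/s): [136.94, 136.94, 180, 180, 180, 180].

INTERFACE

Orientations are given as a 3x3 rotation matrix whose columns are the frame's x, y, z axes.
In Python, from rig import env gives the robot as it stands. The module is installed in compiled form; this text tells all that it offers.
- The arm moves only by the tool servo_tool, never from a script. Its argument "rows" is one flat list of numbers, 7 for each row, row after row: the opening, from 0 (shut) to 1 (fully open), then the shift along the world's x, y, z in m, then the turn, a rotation vector about the world's x, y, z in degrees. A call has 1 to 10 rows; each row shifts and turns the commanded pose from where the row before left it; what a row does not reach is not made up. A row lasts 1/12 s, in which the tool goes at most 41.7 mm and 7.16 degrees, less where a joint would pass 70% of its speed; a pose out of reach is approached as far as the arm can. A call with a gripper value outside its range is refused whole. The fingers move at their own pace and stop on an object; "force" is the grip in N (left out, the last holds). Time passes only in rows, so rows that do not move let the fingers close. It gives the time, the measured TCP pose, the force and the opening at its end, in the units of the state.
- env.observe(): the state, without advancing time (a new reading comes with each control period).
- env.get_image(name): name is "side" or "top" or "wrist"; returns the picture (480x640x3 uint8, red, green, blue); there is no depth.
- env.camera_model(name): a dict with "camera_matrix" (3x3 intrinsics, pixels), "R" (3x3) and "t" (3): a world point X has camera coordinates R X + t; the wrist camera has in their place "mount" (4x4, takes a point from camera to tool coordinates, whose origin is the TCP and whose axes are the tool frame's). Camera axes: x right, y down, z forward; pixel columns grow to the right and rows downward; lengths in m; the calibration is good to about 2 mm. A picture is of the moment at which its call begins: read the wrist's pose just before it. camera_model takes no time and is no camera call.
- env.close_job(): hands the job in, once; it reports no verdict.
The state is a dict: "time_s": time; "q": joint angles; "qvel": joint speeds; "joint_efforts": joint torques, N m; "position": TCP position; "tool_rot": TCP orientation; "ft_force": force on the tool from outside, world axes, zero at the start; "wrist_torque": the same for the moment, N m; "grip_width": finger opening in m.
Only numpy, scipy, OpenCV 4.12 (cv2) and the standard library are available. Lean on these libraries where they do the work, as an engineer would, in place of code of your own. Each camera call takes 0.05 s, during which the arm holds its last target.

## Working session

There is one attempt and no reset: what is moved stays moved. The work goes in short steps, Python scripts to look and compute and a tool call to move; the robot and the scene stay as the last step left them, time stands still between calls to the robot, and variables do not carry over. Pictures are saved under pics/ and viewed, and the job is handed in when it is done.

Besides the shell and the picture viewer there is one more tool, called after "Request:" as name(argument=value, ...) on one line, values as JSON. servo_tool: Moves the arm, as the interface text tells. Its arguments: {"type":"object","properties":{"rows":{"type":"array","items":{"type":"number"}},"force":{"type":"number"}},"required":["rows"]}

```bash
mkdir -p pics; python3 - <<'E'
from rig import env
import cv2
s=env.observe()
print({k:(v if not hasattr(v,'tolist') else v.tolist()) for k,v in s.items()})
for n in ("top","side","wrist"):
    im=env.get_image(n); cv2.imwrite(f"pics/{n}0.png",im[:,:,::-1])
    m=env.camera_model(n); print(n,m)
E
```

```text
{'time_s': 0.0, 'q': [55.61903815890244, 21.839783613636392, 74.38588859801793, 0.000702257496545682, 83.8583047022695, -12.337153832106091], 'qvel': [0.05107774903140413, -0.027266938174984573, 0.04795275922075306, -0.006549279126774197, -0.04902510006451198, -0.10156923888976692], 'joint_efforts': [0.0010447015301906504, -44.84607696533203, -23.127917647361755, -7.443354434144567e-05, 0.00484491596580483, -4.2300504219383583e-05], 'position': [0.20625993168718923, 0.5095331486677226, 0.23071641014525843], 'tool_rot': [[0.9268965299598904, -0.0008377124739625203, 0.3753160281497786], [-0.37531682227337215, -0.001202740198837439, 0.9268958066226387], [-0.0003250645049475764, -0.9999989258263356, -0.0014292233004520893]], 'ft_force': [-0.27644441151447374, -0.029795123124845238, -0.15689025639598336], 'wrist_torque': [0.011397436804499221, -0.01669565820422248, -0.00071760087746184], 'grip_width': 0.08534538977812975}
top {'camera_matrix': array([[560.91209676,   0.        , 322.0860229 ],
       [  0.        , 560.91209676, 225.0341782 ],
       [  0.        ,   0.        ,   1.     
[... 420 characters left out ...]
0184144,  0.01691148],
       [-0.40499092,  0.51607545, -0.75475061],
       [ 0.4455126 , -0.60946945, -0.6557938 ]]), 't': array([0.26805929, 0.38273502, 0.60319063])}
wrist {'camera_matrix': array([[425.1250038 ,   0.        , 320.49163776],
       [  0.        , 425.1250038 , 239.78291572],
       [  0.        ,   0.        ,   1.        ]]), 'mount': array([[-2.16138243e-04,  9.45425695e-01,  3.25837702e-01,
        -8.53959005e-02],
       [-7.40240874e-04, -3.25837772e-01,  9.45425406e-01,
        -1.42809266e-01],
       [ 9.99999703e-01, -3.68557994e-05,  7.70268746e-04,
        -2.29051502e-04],
       [ 0.00000000e+00,  0.00000000e+00,  0.00000000e+00,
         1.00000000e+00]])}
```

View pics/top0.png

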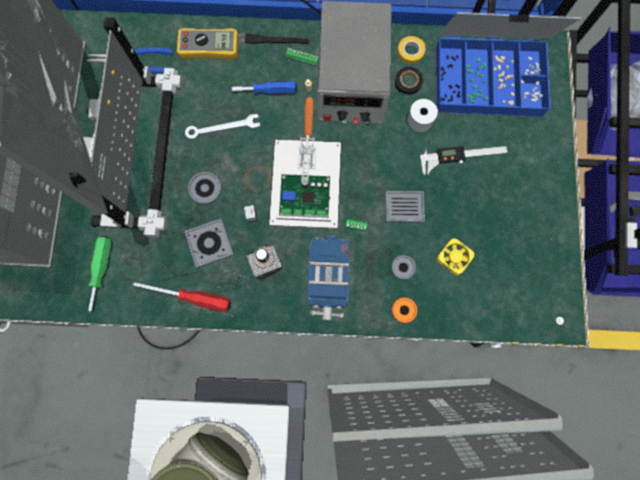

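View pics/side0.png

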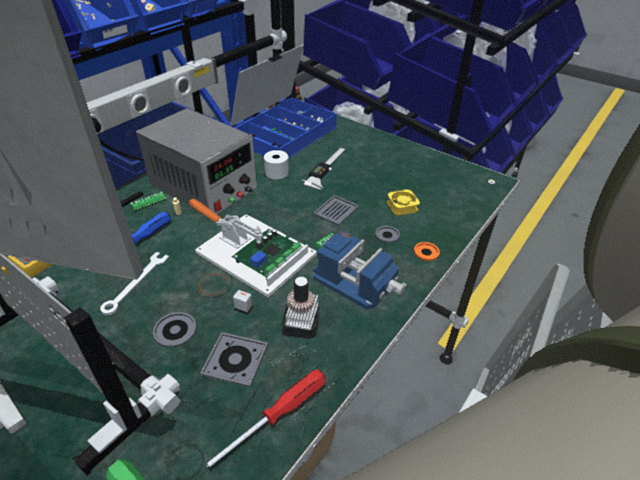

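View pics/wrist0.png

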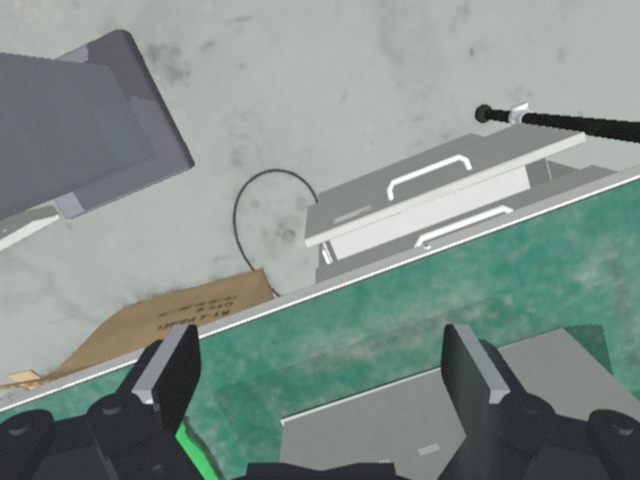

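The top view shows: pile at about (264,258), square fan nest (208,243), larger round nest (205,187), striped sink nest (405,206), and smaller grey round nest (403,267). The orange decoy is at (405,310) and the yellow fan at (456,256). The relay is at (250,212), the strip at (356,225), and the vise at (329,272), between the pile and the right-hand nests. I'll enlarge these and measure.

```bash
cat > h.py <<'E'
import numpy as np,cv2
from rig import env
M={n:env.camera_model(n) for n in("top","side")}
def ray(n,uv,z):
    m=M[n];R=m["R"];t=m["t"];c=-R.T@t
    d=R.T@np.linalg.inv(m["camera_matrix"])@np.array([uv[0],uv[1],1.0])
    return c+d*(z-c[2])/d[2]
def proj(n,X):
    m=M[n];p=m["camera_matrix"]@(m["R"]@np.array(X)+m["t"]);return p[:2]/p[2]
E
python3 - <<'E'
from h import *
a=cv2.imread("pics/top0.png")
c=cv2.resize(a[160:340,170:350],None,fx=3.3,fy=3.3,interpolation=cv2.INTER_CUBIC);cv2.imwrite("pics/c1.png",c)
c=cv2.resize(a[160:340,320:500],None,fx=3.3,fy=3.3,interpolation=cv2.INTER_CUBIC);cv2.imwrite("pics/c2.png",c)
b=cv2.imread("pics/side0.png")
c=cv2.resize(b[260:390,140:340],None,fx=4,fy=4,interpolation=cv2.INTER_CUBIC);cv2.imwrite("pics/c3.png",c)
for n,uv,z in [("pilebase",(264,262),.0),("capnest",(403,267),.008),("sinknest",(405,206),.008),("choken",(205,187),.008),("fann",(208,243),.008),("relay",(250,212),.038),("strip",(356,225),.018),("cap top",(262,254),.107),("vise",(329,272),.06),("board",(305,185),.02),("psu",(352,100),.0),("clamphandle",(309,110),.1)]:
    print(n,ray("top",uv,z).round(3))
g=cv2.cvtColor(a,cv2.COLOR_BGR2HSV)
E
```

```text
pilebase [ 0.446 -0.089  0.   ]
capnest [ 0.447 -0.393  0.008]
sinknest [ 0.585 -0.396  0.008]
choken [0.609 0.055 0.008]
fann [0.482 0.036 0.008]
relay [ 0.548 -0.055  0.038]
strip [ 0.534 -0.287  0.018]
cap top [ 0.445 -0.095  0.107]
vise [ 0.422 -0.232  0.06 ]
board [ 0.621 -0.171  0.02 ]
psu [ 0.84 -0.27  0.  ]
clamphandle [ 0.765 -0.174  0.1  ]
```

View pics/c1.png

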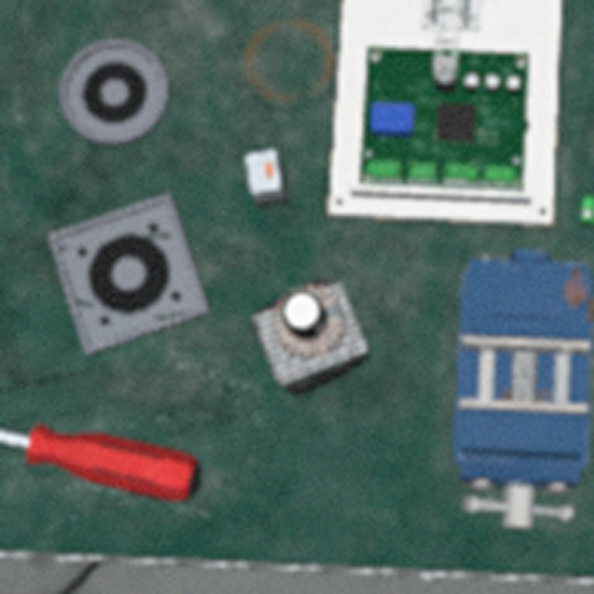

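View pics/c2.png

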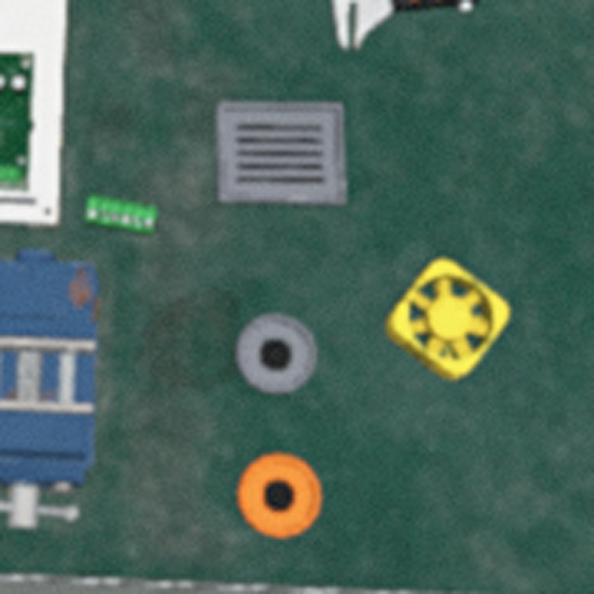

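View pics/c3.png

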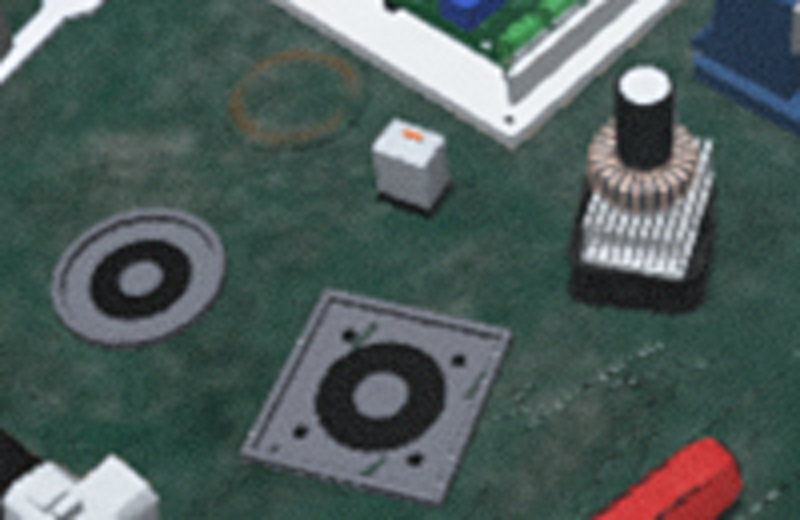

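The nests are clear in the enlarged crops: grey small round with a disc mark at (275,355) in c2 is the capacitor nest. The orange one below it is the decoy. Next come the precise centres and angles.

```bash
python3 - <<'E'
from h import *
a=cv2.imread("pics/top0.png");b=cv2.imread("pics/side0.png")
def grey(img):
    h=cv2.cvtColor(img,cv2.COLOR_BGR2HSV).astype(int)
    # slightly bluish grey vs green bench
    B,G,R=[img[...,i].astype(int) for i in range(3)]
    return ((B>=G-2)&(abs(R-G)<25)&(G>70)).astype(np.uint8)*255
def near(mask,uv):
    mask=cv2.morphologyEx(mask,cv2.MORPH_OPEN,np.ones((2,2)))
    cs,_=cv2.findContours(mask,cv2.RETR_EXTERNAL,cv2.CHAIN_APPROX_NONE)
    cs=[c for c in cs if cv2.contourArea(c)>150]
    return min(cs,key=lambda c:np.hypot(*(c.reshape(-1,2).mean(0)-uv)))
nests={"fan":((208,243),(236,358)),"sink":((405,206),(336,208)),"choke":((205,187),(175,328)),"cap":((403,267),(387,233))}
for n,(t,s) in nests.items():
    for nm,img,uv in(("top",a,t),("side",b,s)):
        c=near(grey(img),np.array(uv)).reshape(-1,2)
        W=np.array([ray(nm,p,.007)[:2] for p in c],np.float32)
        hull=cv2.convexHull(W*1000)
        r=cv2.minAreaRect(hull); e=cv2.minEnclosingCircle(hull)
        mo=cv2.moments(hull)
        print(n,nm,len(c),"rect",np.round(r[0],1),np.round(r[1],1),round(r[2],1),"circ",np.round(e[0],1),round(e[1],1),"cent",round(mo['m10']/mo['m00'],1),round(mo['m01']/mo['m00'],1))
# cap white top
h=lambda im:((im.min(2)>190)).astype(np.uint8)*255
for nm,img,uv in(("top",a,(261,253)),("side",b,(301,281))):
    c=near_=None
    cs,_=cv2.findContours(h(img),cv2.RETR_EXTERNAL,cv2.CHAIN_APPROX_NONE)
    cs=[c for c in cs if cv2.contourArea(c)>20]
    c=min(cs,key=lambda c:np.hypot(*(c.reshape(-1,2).mean(0)-uv))).reshape(-1,2)
    W=np.array([ray(nm,p,.107)[:2] for p in c],np.float32)*1000
    print("cap",nm,c.mean(0),len(c),cv2.minEnclosingCircle(W),W.mean(0))
# heat sink corners by eye (c1 crop, scale3.3)
for p in [(345,282),(369,352),(292,388),(253,318)]:
    uv=(170+p[0]/3.3,160+p[1]/3.3);print("sink corner top",ray("top",uv,.05).round(4))
E
```

```text
fan top 146 rect [481.1  33.6] [89.3 90.1] 22.5 circ [481.6  33.6] 60.4 cent 481.2 33.4
fan side 181 rect [484.9  37.9] [87.6 90.1] 22.2 circ [484.6  37.3] 59.9 cent 485.0 37.5
sink top 136 rect [ 584.7 -397.6] [71.8 89. ] 2.6 circ [ 583.7 -397.6] 55.0 cent 584.4 -397.3
sink side 99 rect [ 585.9 -391.8] [74.8 94. ] 1.7 circ [ 585.3 -393.4] 54.6 cent 585.8 -392.9
choke top 94 rect [606.4  53.7] [72.8 74.9] 2.6 circ [606.9  54. ] 38.4 cent 606.7 54.2
choke side 112 rect [610.7  57.4] [73.  74.6] 51.7 circ [611.3  57.7] 38.1 cent 611.2 57.7
cap top 68 rect [ 445.6 -395.7] [53.  52.5] 0.9 circ [ 445.9 -395.8] 27.4 cent 446.0 -395.8
cap side 64 rect [ 449.5 -392.8] [52.8 53.4] 38.1 circ [ 449.4 -393.2] 27.6 cent 449.4 -392.8
cap top [260.96153846 253.57692308] 26 ((445.7307434082031, -92.61622619628906), 9.842287063598633) [445.98676  -92.746284]
cap side [300.74074074 280.85185185] 27 ((449.6579284667969, -92.51097106933594), 9.689435005187988) [449.68274 -92.60927]
sink corner top [ 0.4746 -0.1139  0.05  ]
sink corner top [ 0.4299 -0.1321  0.05  ]
sink corner top [ 0.4047 -0.0846  0.05  ]
sink corner top [ 0.4486 -0.0565  0.05  ]
```

```bash
python3 - <<'E'
from h import *
for n in M: print(n,(-M[n]["R"].T@M[n]["t"]).round(3))
print(proj("top",[.206,.51,.23]),proj("side",[.206,.51,.23]))
for p in [(105,222),(150,222),(168,80),(110,25),(130,215),(50,262),(20,200)]:
    print(p,[ray("top",p,z)[:2].round(3).tolist() for z in(0,.1,.2,.3)])
a=cv2.imread("pics/top0.png");b=cv2.imread("pics/side0.png")
cv2.imwrite("pics/c4.png",cv2.resize(a[0:340,0:260],None,fx=2,fy=1.75))
cv2.imwrite("pics/c5.png",cv2.resize(b[0:480,0:280],None,fx=1.25,fy=1.25))
E
```

```text
top [ 0.253 -0.219  1.221]
side [0.1   0.331 0.68 ]
[-108.04412951  363.79383956] [ -87.83541353 1034.30323212]
(105, 222) [[0.52, 0.272], [0.499, 0.232], [0.477, 0.192], [0.455, 0.151]]
(150, 222) [[0.525, 0.172], [0.503, 0.14], [0.48, 0.108], [0.458, 0.076]]
(168, 80) [[0.872, 0.168], [0.821, 0.136], [0.77, 0.105], [0.72, 0.073]]
(110, 25) [[1.011, 0.324], [0.949, 0.279], [0.886, 0.235], [0.824, 0.191]]
(130, 215) [[0.539, 0.218], [0.516, 0.182], [0.492, 0.147], [0.469, 0.111]]
(50, 262) [[0.425, 0.38], [0.411, 0.331], [0.397, 0.282], [0.383, 0.233]]
(20, 200) [[0.563, 0.469], [0.537, 0.413], [0.512, 0.357], [0.486, 0.3]]
```

View pics/c4.png

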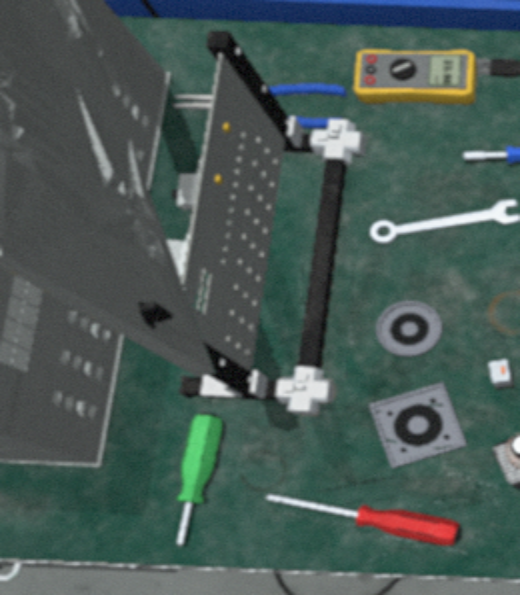

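View pics/c5.png

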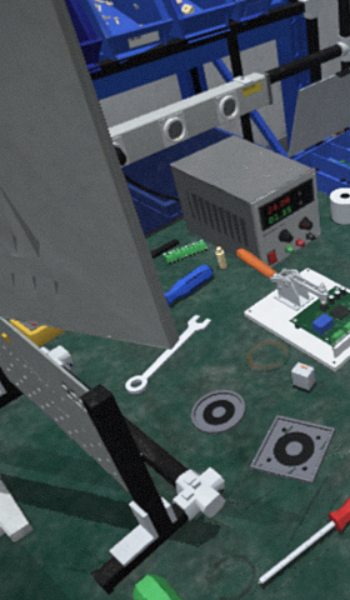

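```bash
python3 - <<'E'
from h import *
def tri(a,b):
    P=[]
    for n in("top","side"):P.append(M[n]["camera_matrix"]@np.c_[M[n]["R"],M[n]["t"]])
    X=cv2.triangulatePoints(P[0],P[1],np.array(a,float).reshape(2,1),np.array(b,float).reshape(2,1));X=(X[:3]/X[3]).ravel()
    return X.round(3),(proj("top",X)-a).round(1)
print("corner",tri((128,212),(136,276)),tri((112,205),(136,276)))
print("post top near",tri((105,200),(80,312)))
print("joint",tri((150,222),(160,395)))
print("clamp handle tip",tri((309,98),(192,202)))
print("clamp body top",tri((309,125),(228,222)))
print("psu front top corner L,R",tri((322,92),(205,150)),tri((386,92),(252,134)))
print("vise top far jaw L",tri((310,240),(318,240)))
print("vise",tri((350,240),(352,236)),tri((309,300),(362,285)))
print("cap top",tri((261,253.6),(300.7,280.9)))
E
```

```text
corner (array([0.491, 0.135, 0.269]), array([-4.5, -6. ])) (array([0.489, 0.149, 0.288]), array([-0.5, -0.7]))
post top near (array([0.522, 0.195, 0.236]), array([-6., -7.]))
joint (array([0.518, 0.162, 0.027]), array([0.2, 0.4]))
clamp handle tip (array([ 0.815, -0.171,  0.054]), array([-0., -0.]))
clamp body top (array([ 0.745, -0.181,  0.035]), array([3.1, 5.5]))
psu front top corner L,R (array([ 0.77 , -0.199,  0.184]), array([-1.2, -1.8])) (array([ 0.783, -0.333,  0.16 ]), array([0.4, 0.7]))
vise top far jaw L (array([ 0.481, -0.188,  0.112]), array([-0.7, -1.7]))
vise (array([ 0.482, -0.276,  0.067]), array([1.4, 3.7])) (array([ 0.371, -0.189,  0.063]), array([-1.8, -4.8]))
cap top (array([ 0.447, -0.092,  0.108]), array([-0.3, -0.7]))
```

Request:
servo_tool(rows=[1, 0.012, -0.03, 0, 0, 0, 2.2, 1, 0.012, -0.03, 0, 0, 0, 2.2, 1, 0.012, -0.03, 0, 0, 0, 2.2, 1, 0.012, -0.03, 0, 0, 0, 2.2, 1, 0.012, -0.03, 0, 0, 0, 2.2, 1, 0.012, -0.03, 0, 0, 0, 2.2, 1, 0.012, -0.03, 0, 0, 0, 2.2, 1, 0.012, -0.03, 0, 0, 0, 2.2, 1, 0.012, -0.03, 0, 0, 0, 2.2, 1, 0.012, -0.03, 0, 0, 0, 2.2], force=40)

```text
time_s: 0.98
position: [0.3265, 0.2083, 0.2313]
tool_rot: [[1.0, -0.0, -0.001], [0.001, -0.0, 1.0], [-0.0, -1.0, -0.0]]
ft_force: [0.4, 0.1, 0.5]
grip_width: 0.0853
```

Request:
servo_tool(rows=[1, 0.012, -0.03, 0, 0, 0, 2.2, 1, 0.012, -0.03, 0, 0, 0, 2.2, 1, 0.012, -0.03, 0, 0, 0, 2.2, 1, 0.012, -0.03, 0, 0, 0, 2.2, 1, 0.012, -0.03, 0, 0, 0, 2.2, 1, 0.012, -0.03, 0, 0, 0, 2.2, 1, 0.012, -0.03, 0, 0, 0, 2.2, 1, 0.012, -0.03, 0, 0, 0, 2.2, 1, 0.012, -0.03, 0, 0, 0, 2.2, 1, 0, 0, 0, 0, 0, 0])

```text
time_s: 1.82
position: [0.4361, -0.0645, 0.2309]
tool_rot: [[0.942, 0.0, -0.336], [0.336, -0.001, 0.942], [-0.0, -1.0, -0.001]]
ft_force: [-0.2, -0.2, -0.2]
grip_width: 0.0853
```

```bash
cat >> h.py <<'E'
WM=env.camera_model("wrist")
def wcam(s):
    T=np.eye(4);T[:3,:3]=np.array(s["tool_rot"]);T[:3,3]=s["position"]
    return T@WM["mount"]
def wray(s,uv,z):
    T=wcam(s);d=T[:3,:3]@np.linalg.inv(WM["camera_matrix"])@np.array([uv[0],uv[1],1.]);c=T[:3,3]
    return c+d*(z-c[2])/d[2]
import pickle
def snap(name):
    s=env.observe();im=env.get_image("wrist")[:,:,::-1].copy()
    cv2.imwrite(f"pics/{name}.png",im);pickle.dump((s,im),open(f"pics/{name}.pkl","wb"))
    R=np.array(s["tool_rot"])
    print(round(s["time_s"],2),np.round(s["position"],4),"psi",round(np.degrees(np.arctan2(R[1,2],R[0,2])),2),"ydown",R[:,1].round(4),"f",np.round(s["ft_force"],1),"w",round(s["grip_width"],4))
    return s,im
def load(name): return pickle.load(open(f"pics/{name}.pkl","rb"))
E
python3 -c "
from h import *
snap('w1')"
```

```text
1.82 [ 0.4361 -0.0645  0.2309] psi 109.64 ydown [ 3.0e-04 -1.2e-03 -1.0e+00] f [-0.2 -0.2 -0.2] w 0.0853
```

View pics/w1.png

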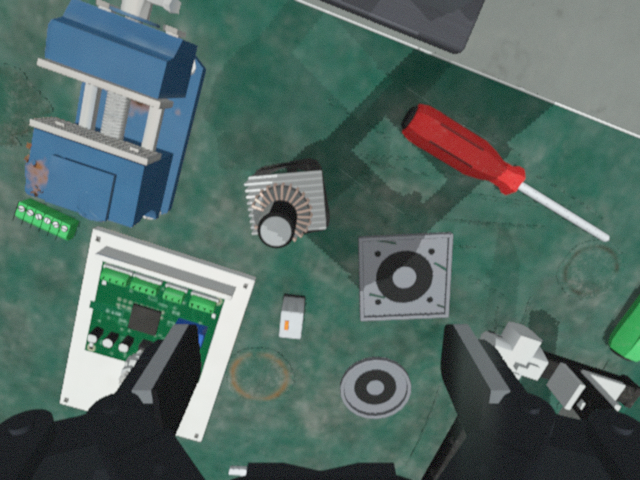

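The wrist view shows the pile at about (280,210), cap top (276,232), fan nest (406,278) and choke nest (375,388). The relay is at (291,315). I'll measure these from here.

```bash
python3 - <<'E'
from h import *
s,im=load("w1")
B,G,R=[cv2.GaussianBlur(im,(3,3),0)[...,i].astype(int) for i in range(3)]
m=((B>=G-4)&(abs(R-G)<25)&(G>75)).astype(np.uint8)*255
cs,_=cv2.findContours(m,cv2.RETR_EXTERNAL,cv2.CHAIN_APPROX_NONE)
for n,uv in(("fan",(406,278)),("choke",(375,388))):
    c=min([c for c in cs if cv2.contourArea(c)>2000],key=lambda c:np.hypot(*(c.reshape(-1,2).mean(0)-uv))).reshape(-1,2)
    W=np.array([wray(s,p,.007)[:2] for p in c],np.float32)*1000
    print(n,cv2.minAreaRect(W),cv2.minEnclosingCircle(W))
c=cv2.resize(im[140:270,210:370],None,fx=5,fy=4.6,interpolation=cv2.INTER_CUBIC);cv2.imwrite("pics/c6.png",c)
E
```

```text
fan ((483.76361083984375, 37.09217071533203), (88.74031066894531, 87.1737060546875), 22.612455368041992) ((484.5508117675781, 37.34217834472656), 60.22682571411133)
choke ((609.2509765625, 58.48424530029297), (76.07453918457031, 73.63870239257812), 19.681293487548828) ((609.3367309570312, 58.109745025634766), 38.92585754394531)
```

View pics/c6.png

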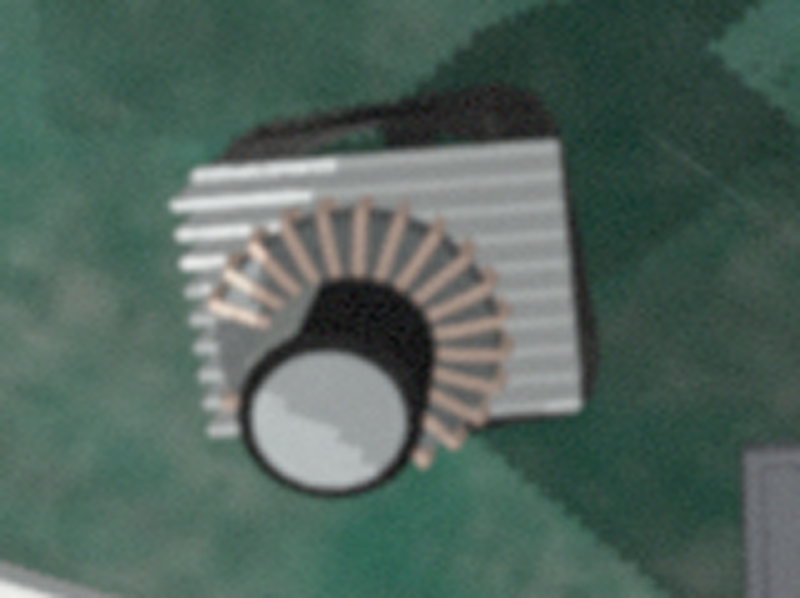

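```bash
python3 - <<'E'
from h import *
s,im=load("w1")
f=lambda p:(210+p[0]/5,140+p[1]/4.6)
print("cap",wray(s,f((328,418)),.107).round(4))
C=[wray(s,f(p),.05)[:2] for p in[(192,170),(560,140),(582,408),(218,437)]]
C=np.array(C);print("sink",C.round(4),C.mean(0).round(4))
for i in range(4):
    d=C[(i+1)%4]-C[i];print(np.linalg.norm(d).round(4),np.degrees(np.arctan2(d[1],d[0])).round(1))
F=np.array([wray(s,f(p),.025)[:2] for p in[(235,140),(550,95)]]);d=F[1]-F[0];print("fan edge",np.linalg.norm(d),np.degrees(np.arctan2(d[1],d[0])))
E
```

```text
cap [ 0.4464 -0.0915  0.107 ]
sink [[ 0.4315 -0.1241]
 [ 0.4078 -0.0727]
 [ 0.4505 -0.0537]
 [ 0.4751 -0.1069]] [ 0.4412 -0.0893]
0.0566 114.7
0.0467 24.0
0.0586 -65.1
0.0469 -158.4
fan edge 0.052375571834784126 118.428958841565
```

Request:
servo_tool(rows=[1, 0.005, -0.014, -0.03, 0, 0, 0, 1, 0.005, -0.014, -0.03, 0, 0, 0, 1, 0, 0, -0.03, 0, 0, 0, 1, 0, 0, 0, 0, 0, 0, 1, 0, 0, 0, 0, 0, 0])

```text
time_s: 2.28
position: [0.4438, -0.0873, 0.1412]
tool_rot: [[0.941, -0.003, -0.338], [0.338, 0.001, 0.941], [-0.002, -1.0, 0.002]]
ft_force: [0.4, 0.1, 0.5]
grip_width: 0.0853
```

Request:
servo_tool(rows=[1, 0.003, -0.005, -0.02, 0, 0, 0, 1, 0, 0, -0.02, 0, 0, 0, 1, 0, 0, -0.02, 0, 0, 0, 1, 0, 0, 0, 0, 0, 0, 1, 0, 0, 0, 0, 0, 0])

```text
time_s: 2.7
position: [0.448, -0.0929, 0.0828]
tool_rot: [[0.941, 0.001, -0.339], [0.339, -0.0, 0.941], [0.001, -1.0, -0.001]]
ft_force: [0.1, -0.4, 0.2]
grip_width: 0.0853
```

```bash
python3 -c "
from h import *
s,im=snap('w2')"
```

```text
2.7 [ 0.448  -0.0929  0.0828] psi 109.79 ydown [ 1.e-03 -4.e-04 -1.e+00] f [ 0.1 -0.4  0.2] w 0.0853
```

View pics/w2.png

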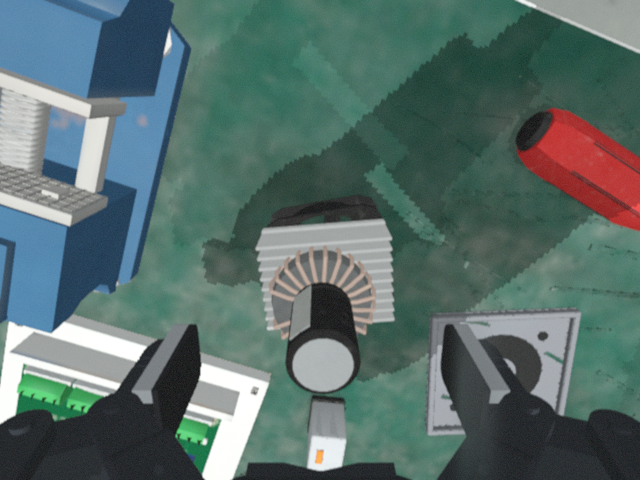

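The cap top (322,362) is centred between the pads, so I'm closing.

Request:
servo_tool(rows=[0.1, 0, 0, -0.002, 0, 0, 0, 0.1, 0, 0, 0, 0, 0, 0, 0.1, 0, 0, 0, 0, 0, 0, 0.1, 0, 0, 0, 0, 0, 0, 0.1, 0, 0, 0, 0, 0, 0, 0.1, 0, 0, 0, 0, 0, 0, 0.1, 0, 0, 0, 0, 0, 0, 0.1, 0, 0, 0, 0, 0, 0], force=30)

```text
time_s: 3.42
position: [0.4476, -0.0933, 0.0797]
tool_rot: [[0.941, 0.001, -0.338], [0.338, -0.0, 0.941], [0.0, -1.0, -0.0]]
ft_force: [-1.6, 0.2, 5.2]
grip_width: 0.0254
```

Request:
servo_tool(rows=[0.1, 0, 0, 0.005, 0, 0, 0, 0.1, 0, 0, 0.02, 0, 0, 0, 0.1, 0, 0, 0.03, 0, 0, 0, 0.1, 0, 0, 0.03, 0, 0, 0, 0.1, 0, 0, 0.03, 0, 0, 0, 0.1, 0, 0, 0.02, 0, 0, 0, 0.1, 0, 0, 0, 0, 0, 0])

```text
time_s: 4.0
position: [0.4487, -0.0938, 0.2183]
tool_rot: [[0.941, 0.007, -0.338], [0.338, -0.003, 0.941], [0.005, -1.0, -0.005]]
ft_force: [0.3, 0.4, -0.6]
grip_width: 0.0257
```

```bash
python3 -c "
from h import *
s,im=snap('w3')"
```

```text
4.0 [ 0.4487 -0.0938  0.2183] psi 109.76 ydown [ 0.0067 -0.0034 -1.    ] f [ 0.3  0.4 -0.6] w 0.0257
```

View pics/w3.png

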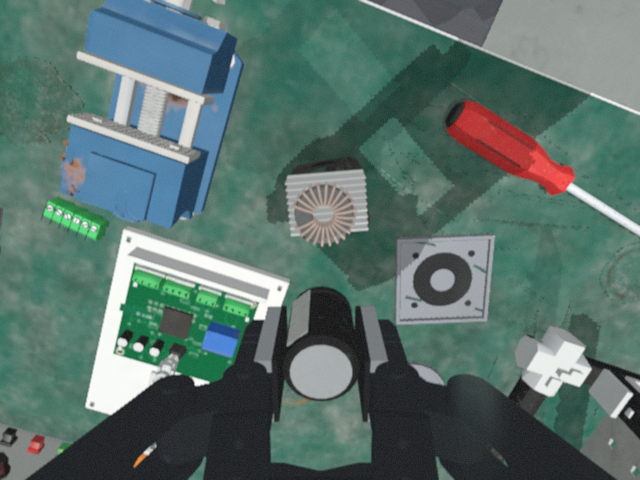

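Request:
servo_tool(rows=[0.1, 0, -0.02, 0, 0, 0, 0, 0.1, 0, -0.03, 0, 0, 0, 0, 0.1, 0, -0.035, 0, 0, 0, 0, 0.1, 0, -0.035, 0, 0, 0, 0, 0.1, 0, -0.035, 0, 0, 0, 0, 0.1, 0, -0.035, 0, 0, 0, 0, 0.1, 0, -0.035, 0, 0, 0, 0, 0.1, 0, -0.03, 0, 0, 0, 0, 0.1, 0, -0.025, 0, 0, 0, 0, 0.1, 0, 0, 0, 0, 0, 0])

```text
time_s: 4.88
position: [0.4464, -0.377, 0.2118]
tool_rot: [[0.942, -0.002, -0.334], [0.334, 0.001, 0.942], [-0.002, -1.0, 0.002]]
ft_force: [0.2, 1.2, -1.2]
grip_width: 0.0256
```

```bash
python3 -c "
from h import *
s,im=load('w3'); 
print(wray(s,(325,213),.067))
s,im=snap('w4')"
```

```text
[ 0.44458358 -0.09179995  0.067     ]
4.88 [ 0.4464 -0.377   0.2118] psi 109.54 ydown [-0.0021  0.0014 -1.    ] f [ 0.2  1.2 -1.2] w 0.0256
```

View pics/w4.png

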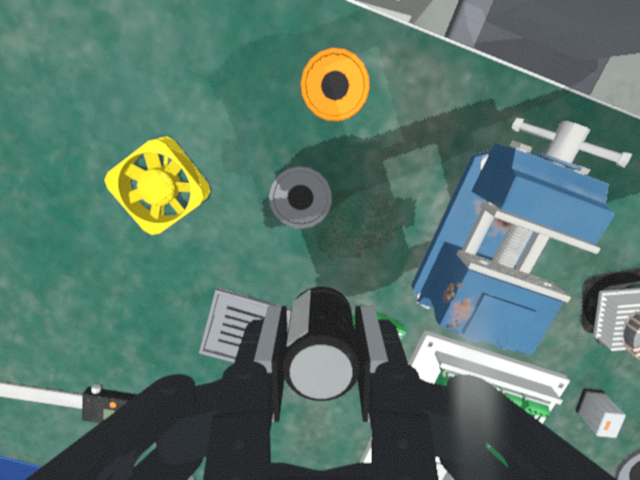

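```bash
python3 -c "
from h import *
s,im=load('w4')
W=np.array([wray(s,p,.007)[:2] for p in((269,197),(331,197),(300,166),(300,228))]);print(W.round(4),W.mean(0))
print(env.observe()['position'])
"
```

```text
[[ 0.4572 -0.4174]
 [ 0.4399 -0.3686]
 [ 0.4241 -0.4013]
 [ 0.4743 -0.3843]] [ 0.44886728 -0.39292556]
[ 0.44664486 -0.37466095  0.21206409]
```

Request:
servo_tool(rows=[0.1, 0.001, -0.01, -0.02, 0, 0, 0, 0.1, 0, -0.009, -0.03, 0, 0, 0, 0.1, 0, 0, -0.04, 0, 0, 0, 0.1, 0, 0, -0.035, 0, 0, 0, 0.1, 0, 0, -0.025, 0, 0, 0, 0.1, 0, 0, -0.015, 0, 0, 0, 0.1, 0, 0, 0, 0, 0, 0, 0.1, 0, 0, 0, 0, 0, 0, 0.1, 0, 0, 0, 0, 0, 0])

```text
time_s: 5.68
position: [0.4489, -0.392, 0.0504]
tool_rot: [[0.941, 0.001, -0.339], [0.339, -0.001, 0.941], [0.0, -1.0, -0.001]]
ft_force: [0.2, -0.3, 0.1]
grip_width: 0.0254
```

```bash
python3 -c "
from h import *
s,im=snap('w5')"
```

```text
5.68 [ 0.4489 -0.392   0.0504] psi 109.79 ydown [ 9.0e-04 -1.1e-03 -1.0e+00] f [ 0.2 -0.3  0.1] w 0.0254
```

View pics/w5.png

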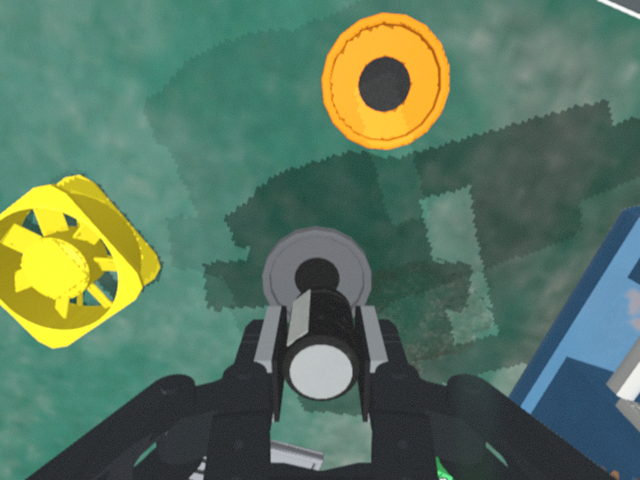

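The grey nest (317,276) lies straight under the cap, so I'm lowering.

Request:
servo_tool(rows=[0.1, -0.001, -0.001, -0.014, 0, 0, 0, 0.1, 0, 0, -0.01, 0, 0, 0, 0.1, 0, 0, -0.006, 0, 0, 0, 0.1, 0, 0, -0.003, 0, 0, 0, 0.1, 0, 0, 0, 0, 0, 0, 0.1, 0, 0, 0, 0, 0, 0])

```text
time_s: 6.23
position: [0.4476, -0.3933, 0.0166]
tool_rot: [[0.941, 0.0, -0.338], [0.338, -0.0, 0.941], [0.0, -1.0, -0.0]]
ft_force: [0.2, -0.2, -0.2]
grip_width: 0.0255
```

Request:
servo_tool(rows=[0.1, 0, 0, -0.001, 0, 0, 0, 0.1, 0, 0, 0, 0, 0, 0, 0.45, 0, 0, 0, 0, 0, 0, 0.55, 0, 0, 0, 0, 0, 0, 0.6, 0, 0, 0, 0, 0, 0, 0.6, 0, 0, 0, 0, 0, 0])

```text
time_s: 6.73
position: [0.4474, -0.3932, 0.0152]
tool_rot: [[0.941, -0.0, -0.338], [0.338, 0.0, 0.941], [-0.0, -1.0, 0.0]]
ft_force: [-0.6, 0.5, -0.6]
grip_width: 0.0511
```

Request:
servo_tool(rows=[0.6, 0, 0, 0.02, 0, 0, 0, 0.6, 0, 0, 0.03, 0, 0, 0, 0.6, 0, 0, 0.04, 0, 0, 0, 0.8, 0, 0.01, 0.04, 0, 0, 0, 1, 0, 0.025, 0.04, 0, 0, 0, 1, 0, 0.035, 0.02, 0, 0, 0, 1, 0, 0.04, 0.01, 0, 0, 0, 1, 0, 0.04, 0, 0, 0, 0, 1, 0, 0.04, 0, 0, 0, 0, 1, 0, 0.04, 0, 0, 0, 0])

```text
time_s: 7.57
position: [0.447, -0.1644, 0.2109]
tool_rot: [[0.941, 0.001, -0.337], [0.337, -0.0, 0.941], [0.0, -1.0, -0.0]]
ft_force: [1.1, -1.3, -0.1]
grip_width: 0.086
```

Request:
servo_tool(rows=[1, 0, 0.035, 0, 0, 0, 0, 1, 0, 0.025, 0, 0, 0, 0, 1, 0, 0.012, 0, 0, 0, 0, 1, 0, 0, 0, 0, 0, 0, 1, 0, 0, 0, 0, 0, 0])

```text
time_s: 7.98
position: [0.4477, -0.0946, 0.2107]
tool_rot: [[0.941, 0.0, -0.339], [0.339, -0.001, 0.941], [0.0, -1.0, -0.001]]
ft_force: [0.4, -0.4, 0.6]
grip_width: 0.0855
```

```bash
python3 -c "
from h import *
s,im=snap('w6')
cv2.imwrite('pics/top6.png',env.get_image('top')[:,:,::-1])"
```

```text
7.98 [ 0.4477 -0.0946  0.2107] psi 109.8 ydown [ 3.e-04 -6.e-04 -1.e+00] f [ 0.4 -0.4  0.6] w 0.0855
```

View pics/w6.png

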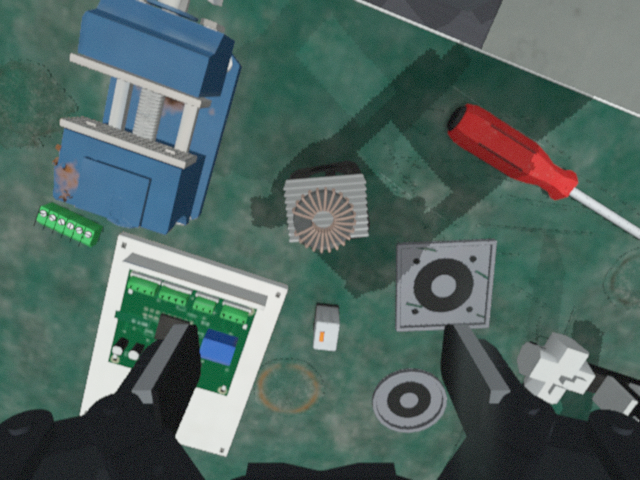

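View pics/top6.png

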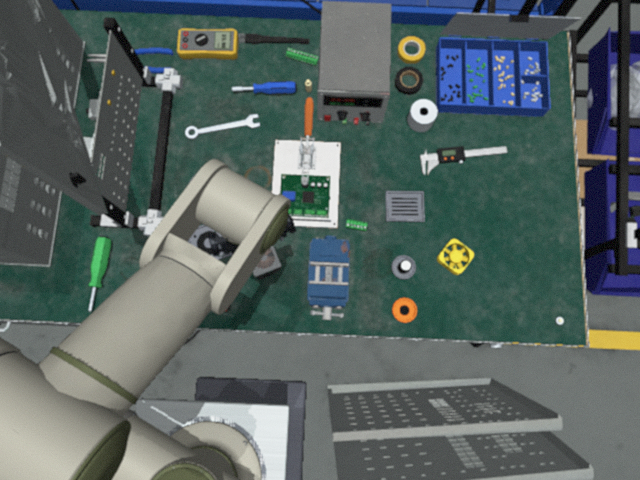

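Capacitor standing in the grey nest, top at (404,266). Before carrying the choke, I'll check the panel's clearance for the forearm.

```bash
python3 - <<'E'
from h import *
s,im=load('w6')
def tri(a,b):
    P=[M[n]["camera_matrix"]@np.c_[M[n]["R"],M[n]["t"]] for n in("top","side")]
    X=cv2.triangulatePoints(P[0],P[1],np.array(a,float).reshape(2,1),np.array(b,float).reshape(2,1));X=(X[:3]/X[3]).ravel()
    return X
print(np.round(env.observe()["q"],1))
print("choke",wray(s,(324,219),.067).round(4))
c=np.array([.489,.149,.288])
for v in ([0,0,.2],[.2,0,0],[.2,0,.1],[0,.1,0],[0,.2,.2],[.3,.0,-.0],[0.2,0.1,0],[-.1,0,0]):
    print(v,proj("top",c+v).round(),proj("side",c+v).round())
a=cv2.imread("pics/top0.png");b=cv2.imread("pics/side0.png")
cv2.imwrite("pics/c7.png",cv2.resize(a[0:280,0:180],None,fx=3,fy=2.1,interpolation=cv2.INTER_CUBIC))
cv2.imwrite("pics/c8.png",cv2.resize(b[0:480,0:240],None,fx=1.8,fy=1.25,interpolation=cv2.INTER_CUBIC))
E
```

```text
[ -26.9   13.6   90.2   -0.    76.1 -136.6]
choke [ 0.445  -0.0921  0.067 ]
[0, 0, 0.2] [ 59. 166.] [ 83. 113.]
[0.2, 0, 0] [126.  97.] [ 43. 209.]
[0.2, 0, 0.1] [105.  69.] [ 12. 142.]
[0, 0.1, 0] [ 54. 202.] [ 55. 333.]
[0, 0.2, 0.2] [-86. 160.] [-217.  231.]
[0.3, 0.0, -0.0] [132.  47.] [  5. 182.]
[0.2, 0.1, 0] [70. 95.] [-38. 250.]
[-0.1, 0, 0] [104. 262.] [198. 319.]
```

View pics/c7.png

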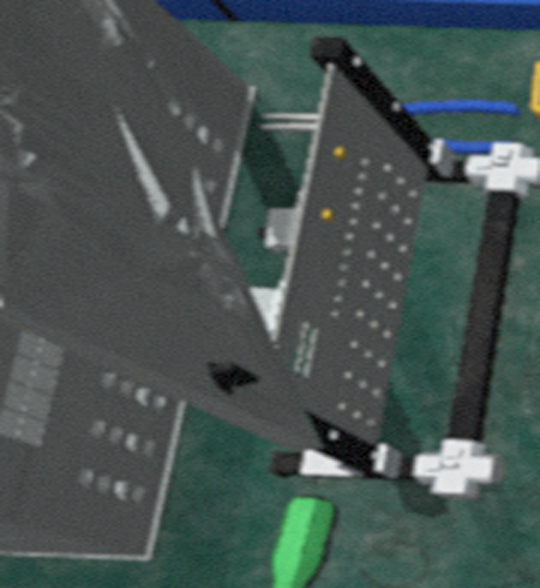

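View pics/c8.png

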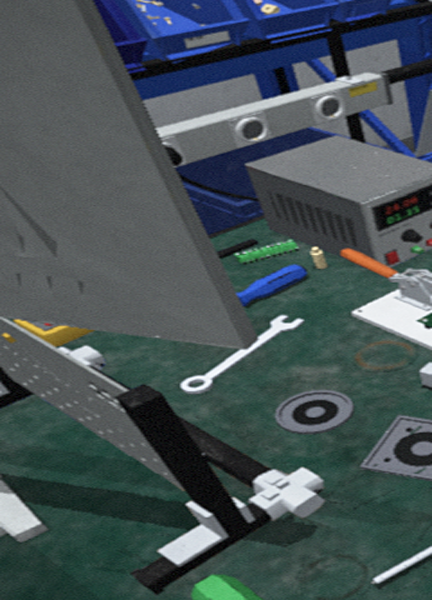

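```bash
python3 - <<'E'
from h import *
a=cv2.imread("pics/top6.png")
d=np.array([np.cos(np.radians(-26.9)),np.sin(np.radians(-26.9)),0]);l=np.array([-d[1],d[0],0])
p0=np.array([.4477,-.0946,0])
im=cv2.resize(a[130:430,0:320],None,fx=2.5,fy=2,interpolation=cv2.INTER_CUBIC)
q=lambda X:tuple(int(v) for v in ((proj("top",X)-[0,130])*[2.5,2]))
for z,col in((.4,(0,0,255)),(.5,(255,0,0))):
    for off in(-.075,0,.075):
        A=p0+l*off+[0,0,z]
        cv2.line(im,q(A-.3*d),q(A+.05*d),col,1)
    cv2.circle(im,q(p0+[0,0,z]),4,col,2)
cv2.imwrite("pics/c9.png",im)
env_im=env.get_image("side");cv2.imwrite("pics/side6.png",env_im[:,:,::-1])
E
```

```text
(no output)
```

View pics/c9.png

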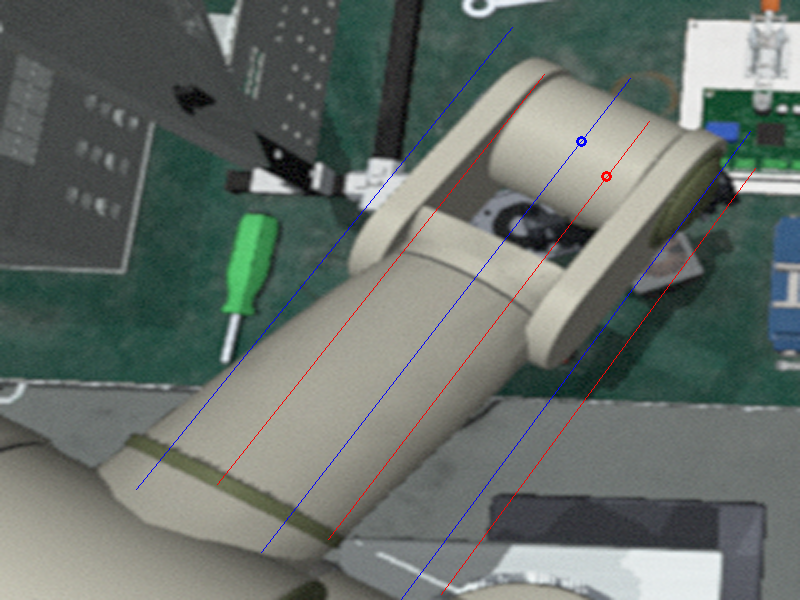

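View pics/side6.png

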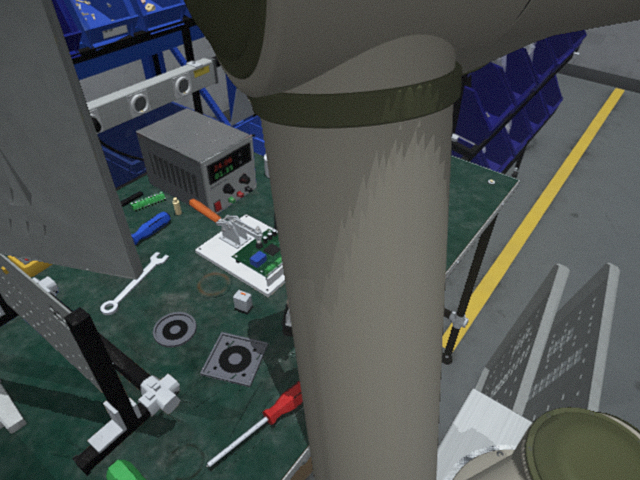

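The big tilted plate on the left has a corner near (0.49, 0.149, 0.288). My estimate is that the forearm fork would pass within about 1 cm of it when the tool is vertical over the choke nest. So I'll grip the choke along x with the tool leaned 8° about the jaw axis. The choke stays flat and the wrist moves away from the plate.

Request:
servo_tool(rows=[1, 0, 0, 0, 0, 0, -6.8, 1, 0, 0, 0, 0, 0, -6.8, 1, 0, 0, 0, 0, 0, -6.8, 1, 0, 0, 0, 0, 0, -6.8, 1, 0, 0, 0, 0, 0, -6.8, 1, 0, 0, 0, 0, 0, -6.8, 1, 0, 0, 0, 0, 0, -6.8, 1, 0, 0, 0, 0, 0, -6.8, 1, 0, 0, 0, 0, 0, -6.8, 1, 0, 0, 0, 0, 0, -6.8])

```text
time_s: 8.97
position: [0.4475, -0.0954, 0.2105]
tool_rot: [[0.66, -0.0, 0.751], [-0.751, -0.0, 0.66], [-0.0, -1.0, -0.0]]
ft_force: [-1.1, 0.2, 0.2]
grip_width: 0.0855
```

Request:
servo_tool(rows=[1, 0, 0, 0, 0, 0, -6.8, 1, 0, 0, 0, 0, 0, -6.8, 1, 0, 0, 0, 0, 0, -6.8, 1, 0, 0, 0, 0, 0, -6.8, 1, 0, 0, 0, 0, 0, -6.8, 1, 0, 0, 0, 0, 0, -6.8, 1, 0, 0, 0, 4, 0, 0, 1, 0, 0, 0, 4, 0, 0, 1, 0, 0, 0, 0, 0, 0, 1, 0, 0, 0, 0, 0, 0])

```text
time_s: 9.8
position: [0.4474, -0.0957, 0.2103]
tool_rot: [[0.014, -0.0, 1.0], [-0.99, 0.138, 0.014], [-0.138, -0.99, 0.002]]
ft_force: [-0.1, -1.2, 0.6]
grip_width: 0.0857
```

```bash
python3 -c "
from h import *
s,im=snap('w7')"
```

```text
9.8 [ 0.4474 -0.0957  0.2103] psi 0.79 ydown [-2.000e-04  1.376e-01 -9.905e-01] f [-0.1 -1.2  0.6] w 0.0857
```

View pics/w7.png

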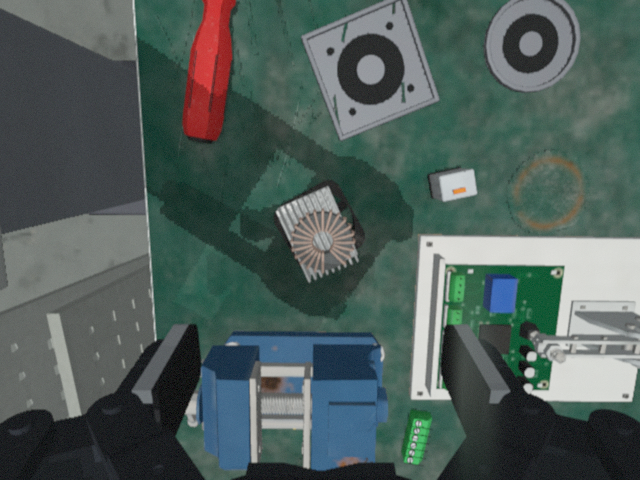

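```bash
python3 -c "
from h import *
s,im=load('w7')
print(wray(s,(322.5,240),.067))
cv2.imwrite('pics/c10.png',cv2.resize(im[170:300,250:390],None,fx=5,fy=4.6,interpolation=cv2.INTER_CUBIC))
"
```

```text
[ 0.44777918 -0.08983632  0.067     ]
```

View pics/c10.png

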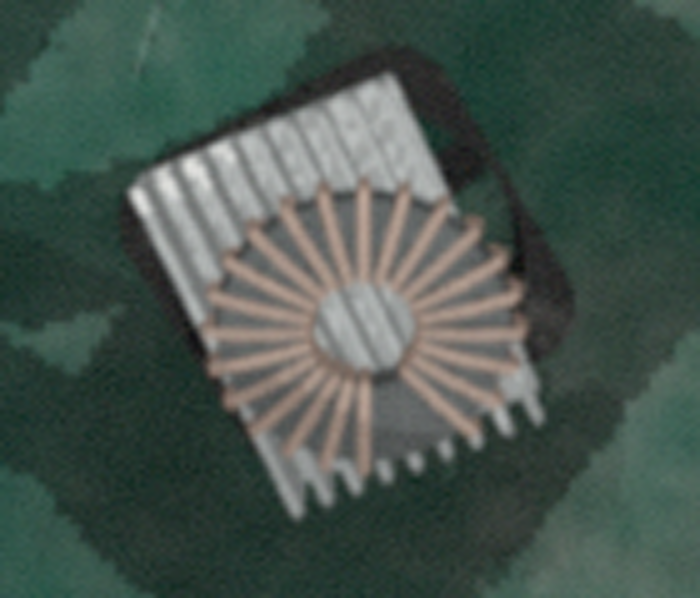

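Request:
servo_tool(rows=[1, 0, 0.003, -0.03, 0, 0, 0, 1, 0, 0.003, -0.035, 0, 0, 0, 1, 0, 0, -0.03, 0, 0, 0, 1, 0, 0, -0.025, 0, 0, 0, 1, 0, 0, -0.013, 0, 0, 0, 1, 0, 0, 0, 0, 0, 0, 1, 0, 0, 0, 0, 0, 0])

```text
time_s: 10.43
position: [0.4475, -0.088, 0.0778]
tool_rot: [[0.017, -0.001, 1.0], [-0.99, 0.139, 0.017], [-0.139, -0.99, 0.002]]
ft_force: [-0.5, -0.4, -0.1]
grip_width: 0.0848
```

```bash
python3 -c "
from h import *
s,im=snap('w8')"
```

```text
10.43 [ 0.4475 -0.088   0.0778] psi 0.98 ydown [-7.000e-04  1.386e-01 -9.903e-01] f [-0.5 -0.4 -0.1] w 0.0848
```

View pics/w8.png

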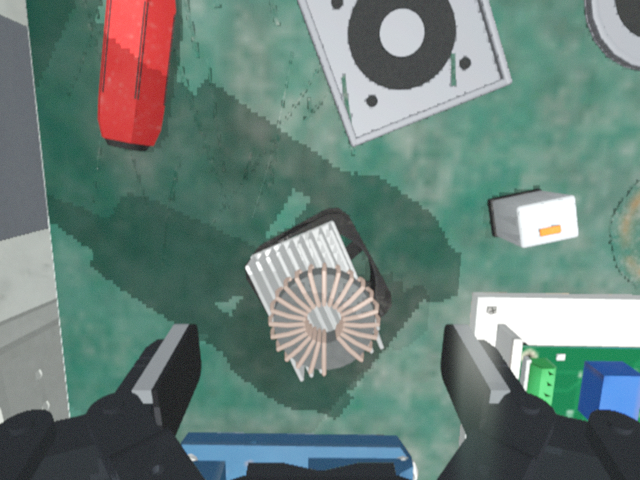

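```bash
python3 -c "
from h import *
s,im=load('w8')
print(wray(s,(324.5,320.5),.067), env.observe()['position'])
"
```

```text
[ 0.4479213  -0.08959875  0.067     ] [ 0.44786839 -0.08823319  0.07840934]
```

Request:
servo_tool(rows=[1, 0, 0, -0.012, 0, 0, 0, 1, 0, 0, -0.008, 0, 0, 0, 1, 0, 0, -0.003, 0, 0, 0, 1, 0, 0, 0, 0, 0, 0, 1, 0, 0, 0, 0, 0, 0])

```text
time_s: 10.9
position: [0.4476, -0.0883, 0.0551]
tool_rot: [[0.017, 0.0, 1.0], [-0.99, 0.139, 0.017], [-0.139, -0.99, 0.003]]
ft_force: [-0.4, -0.3, 0.2]
grip_width: 0.0855
```

Request:
servo_tool(rows=[0.35, 0, 0, 0, 0, 0, 0, 0.35, 0, 0, 0, 0, 0, 0, 0.35, 0, 0, 0, 0, 0, 0, 0.35, 0, 0, 0, 0, 0, 0, 0.35, 0, 0, 0, 0, 0, 0, 0.35, 0, 0, 0, 0, 0, 0, 0.35, 0, 0, 0, 0, 0, 0], force=50)

```text
time_s: 11.48
position: [0.4475, -0.0883, 0.0554]
tool_rot: [[0.017, 0.001, 1.0], [-0.99, 0.139, 0.017], [-0.139, -0.99, 0.003]]
ft_force: [-1.8, 0.5, 8.7]
grip_width: 0.0439
```

Request:
servo_tool(rows=[0.35, 0, 0, 0.003, 0, 0, 0, 0.35, 0, 0, 0.007, 0, 0, 0, 0.35, 0, 0, 0.015, 0, 0, 0, 0.35, 0, 0, 0.02, 0, 0, 0, 0.35, 0, 0, 0, 0, 0, 0, 0.35, 0, 0, 0, 0, 0, 0])

```text
time_s: 11.98
position: [0.4477, -0.0883, 0.1003]
tool_rot: [[0.017, 0.002, 1.0], [-0.99, 0.138, 0.017], [-0.138, -0.99, 0.004]]
ft_force: [0.3, 0.6, -1.0]
grip_width: 0.0437
```

```bash
python3 -c "
from h import *
s,im=snap('w9')"
```

```text
11.98 [ 0.4477 -0.0883  0.1003] psi 0.95 ydown [ 0.0017  0.1381 -0.9904] f [ 0.3  0.6 -1. ] w 0.0437
```

View pics/w9.png

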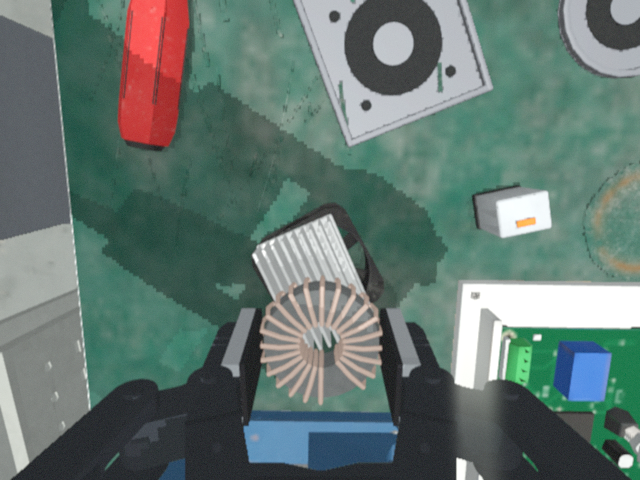

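Request:
servo_tool(rows=[0.35, 0.01, 0.01, 0, 0, 0, 0, 0.35, 0.02, 0.018, 0, 0, 0, 0, 0.35, 0.022, 0.02, 0, 0, 0, 0, 0.35, 0.022, 0.02, 0, 0, 0, 0, 0.35, 0.022, 0.02, 0, 0, 0, 0, 0.35, 0.02, 0.02, 0, 0, 0, 0, 0.35, 0.02, 0.015, 0, 0, 0, 0, 0.35, 0.015, 0.01, 0, 0, 0, 0, 0.35, 0, 0, 0, 0, 0, 0, 0.35, 0, 0, 0, 0, 0, 0])

```text
time_s: 12.87
position: [0.598, 0.0453, 0.0981]
tool_rot: [[0.017, -0.003, 1.0], [-0.99, 0.139, 0.018], [-0.139, -0.99, -0.0]]
ft_force: [-0.5, -0.1, -1.4]
grip_width: 0.0438
```

```bash
python3 -c "
from h import *
s,im=snap('w10');cv2.imwrite('pics/top10.png',env.get_image('top')[:,:,::-1]);cv2.imwrite('pics/side10.png',env.get_image('side')[:,:,::-1])"
```

```text
12.87 [0.598  0.0453 0.0981] psi 1.01 ydown [-0.0027  0.1394 -0.9902] f [-0.5 -0.1 -1.4] w 0.0438
```

View pics/w10.png

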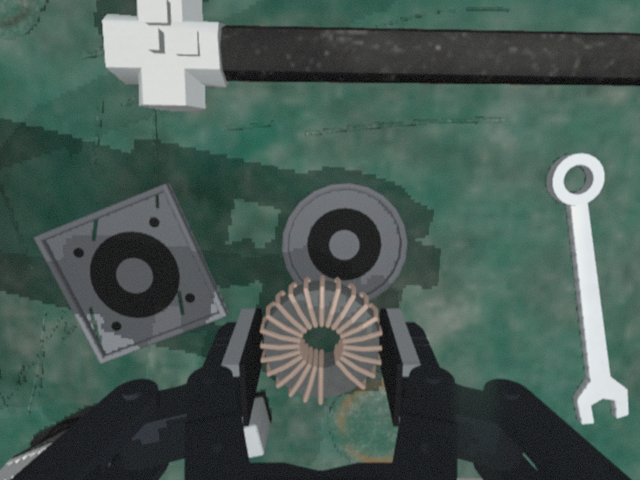

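View pics/top10.png

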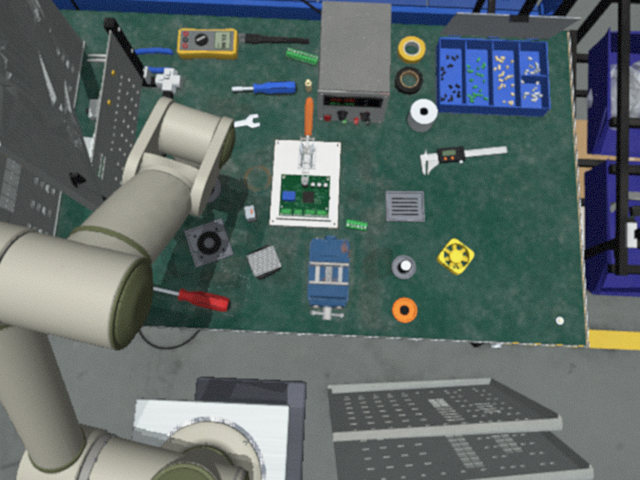

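View pics/side10.png

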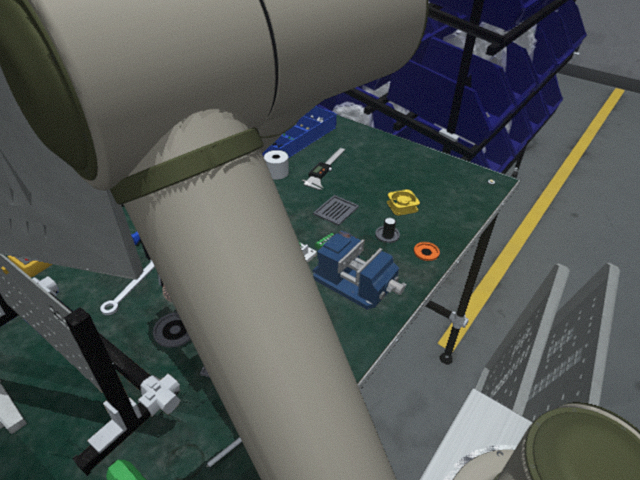

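```bash
python3 -c "
from h import *
s,im=load('w10')
W=np.array([wray(s,p,.008)[:2] for p in((282,245),(408,245),(345,184),(345,306))]);print(W.round(4),W.mean(0))
print(wray(s,(344.5,244),.003))
print(env.observe()['position'])
"
```

```text
[[0.574  0.0583]
 [0.6476 0.0597]
 [0.6098 0.0944]
 [0.6119 0.0216]] [0.61079593 0.05849456]
[0.61077847 0.05857734 0.003     ]
[0.59760071 0.04432926 0.0991048 ]
```

Request:
servo_tool(rows=[0.35, 0.007, 0.007, -0.01, 0, 0, 0, 0.35, 0.006, 0.006, -0.02, 0, 0, 0, 0.35, 0, 0, -0.02, 0, 0, 0, 0.35, 0, 0, -0.015, 0, 0, 0, 0.35, 0, 0, -0.007, 0, 0, 0, 0.35, 0, 0, 0, 0, 0, 0, 0.35, 0, 0, 0, 0, 0, 0])

```text
time_s: 13.6
position: [0.6116, 0.0578, 0.0278]
tool_rot: [[0.016, 0.0, 1.0], [-0.99, 0.139, 0.016], [-0.139, -0.99, 0.002]]
ft_force: [-0.3, -0.2, -1.0]
grip_width: 0.0439
```

```bash
python3 -c "
from h import *
s,im=snap('w11')"
```

```text
13.6 [0.6116 0.0578 0.0278] psi 0.92 ydown [ 1.000e-04  1.393e-01 -9.903e-01] f [-0.3 -0.2 -1. ] w 0.0439
```

View pics/w11.png

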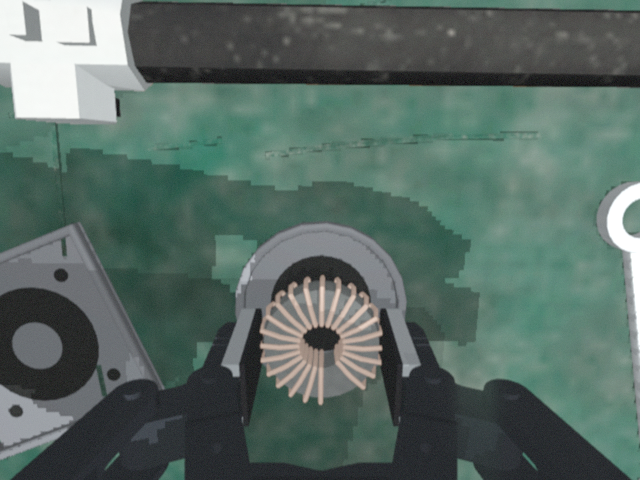

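Request:
servo_tool(rows=[0.35, 0, 0, -0.008, 0, 0, 0, 0.35, 0, 0, -0.006, 0, 0, 0, 0.35, 0, 0, -0.003, 0, 0, 0, 0.35, 0, 0, -0.002, 0, 0, 0, 0.35, 0, 0, 0, 0, 0, 0, 0.35, 0, 0, 0, 0, 0, 0])

```text
time_s: 14.15
position: [0.6115, 0.0578, 0.0087]
tool_rot: [[0.017, 0.0, 1.0], [-0.99, 0.139, 0.016], [-0.139, -0.99, 0.003]]
ft_force: [-0.8, 0.0, -1.3]
grip_width: 0.0437
```

Request:
servo_tool(rows=[0.35, 0, 0, -0.001, 0, 0, 0, 0.35, 0, 0, 0, 0, 0, 0, 0.6, 0, 0, 0, 0, 0, 0, 0.7, 0, 0, 0, 0, 0, 0, 0.75, 0, 0, 0, 0, 0, 0, 0.75, 0, 0, 0, 0, 0, 0])

```text
time_s: 14.65
position: [0.6115, 0.0578, 0.0076]
tool_rot: [[0.017, -0.0, 1.0], [-0.99, 0.139, 0.016], [-0.139, -0.99, 0.002]]
ft_force: [-0.1, 0.7, -0.0]
grip_width: 0.0637
```

Request:
servo_tool(rows=[0.75, 0, 0, 0.015, 0, 0, 0, 0.75, 0, 0, 0.025, 0, 0, 0, 0.8, 0, 0, 0.025, 0, 0, 0, 1, 0, -0.01, 0.02, 0, 0, 0, 1, -0.02, -0.02, 0.01, 0, 0, 0, 1, -0.02, -0.02, 0, 0, 0, 0, 1, -0.02, -0.02, 0, 0, 0, 0, 1, -0.02, -0.02, 0, 0, 0, 0, 1, 0, 0, 0, 0, 0, 0])

```text
time_s: 15.4
position: [0.5289, -0.0345, 0.1027]
tool_rot: [[0.014, -0.001, 1.0], [-0.99, 0.139, 0.014], [-0.139, -0.99, 0.001]]
ft_force: [0.4, 0.1, -0.1]
grip_width: 0.0854
```

```bash
python3 -c "
from h import *
s,im=snap('w12')"
```

```text
15.4 [ 0.5289 -0.0345  0.1027] psi 0.79 ydown [-0.0014  0.1389 -0.9903] f [ 0.4  0.1 -0.1] w 0.0854
```

View pics/w12.png

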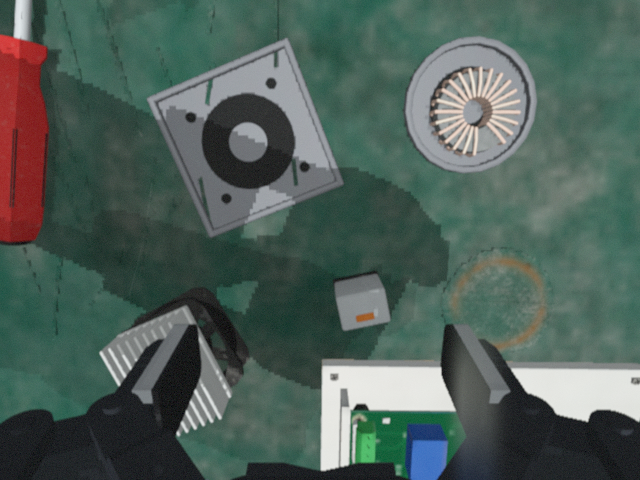

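The choke lies flat in its ring nest, at (476,112). Next, the heat sink.

Request:
servo_tool(rows=[1, -0.015, -0.01, 0.02, -4, 0, 0, 1, -0.02, -0.012, 0.02, -4, 0, 0, 1, -0.02, -0.012, 0.02, 0, 0, 5.8, 1, -0.02, -0.012, 0.02, 0, 0, 5.8, 1, -0.012, -0.009, 0, 0, 0, 5.8, 1, 0, 0, 0, 0, 0, 5.8, 1, 0, 0, 0, 0, 0, 0, 1, 0, 0, 0, 0, 0, 0])

```text
time_s: 16.12
position: [0.445, -0.0869, 0.1827]
tool_rot: [[0.407, 0.001, 0.914], [-0.914, -0.0, 0.407], [0.0, -1.0, 0.0]]
ft_force: [0.9, -0.4, 0.5]
grip_width: 0.0856
```

```bash
python3 -c "
from h import *
s,im=snap('w13')"
```

```text
16.12 [ 0.445  -0.0869  0.1827] psi 24.0 ydown [ 5.e-04 -0.e+00 -1.e+00] f [ 0.9 -0.4  0.5] w 0.0856
```

View pics/w13.png

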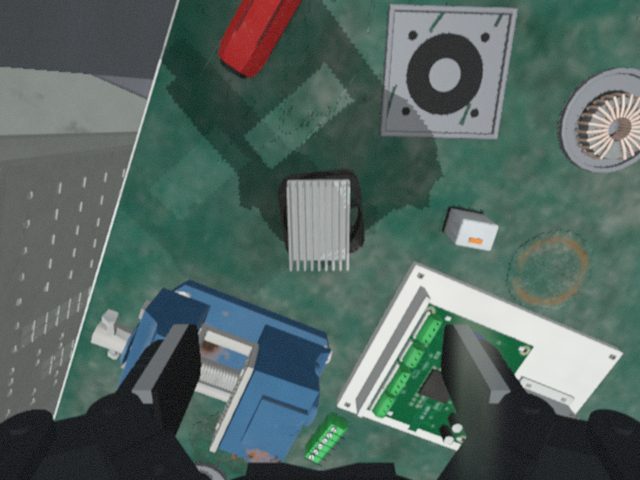

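```bash
python3 -c "
from h import *
s,im=load('w13')
cv2.imwrite('pics/c11.png',cv2.resize(im[160:285,260:385],None,fx=5,fy=4.7,interpolation=cv2.INTER_CUBIC))
"
```

```text
(no output)
```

View pics/c11.png

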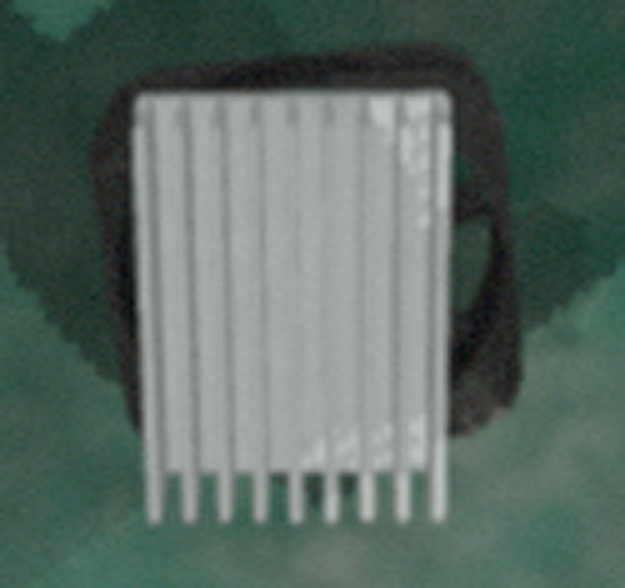

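```bash
python3 -c "
from h import *
s,im=load('w13')
f=lambda p:(260+p[0]/5,160+p[1]/4.7)
C=np.array([wray(s,f(p),.05)[:2] for p in((137,97),(451,97),(447,522),(147,522))])
print(C.round(4),C.mean(0).round(4))
for i in range(4):
    d=C[(i+1)%4]-C[i];print(np.linalg.norm(d).round(4),np.degrees(np.arctan2(d[1],d[0])).round(1))
F=np.array([wray(s,f(p),.025)[:2] for p in((100,100),(130,400),(490,90),(520,390))])
for a,b in((0,1),(2,3)):
    d=F[b]-F[a];print('fan',np.degrees(np.arctan2(d[1],d[0])).round(1),np.linalg.norm(d))
print(env.observe()['position'])
"
```

```text
[[ 0.4119 -0.0677]
 [ 0.4494 -0.051 ]
 [ 0.4763 -0.1093]
 [ 0.4378 -0.1265]] [ 0.4439 -0.0886]
0.0411 24.0
0.0642 -65.2
0.0422 -156.0
0.0642 113.8
fan -62.4 0.048487919691567315
fan -59.0 0.04859910099643295
[ 0.44502071 -0.08674885  0.18253409]
```

Request:
servo_tool(rows=[1, -0.0015, -0.002, -0.02, 0, 0, 0, 1, 0, 0, -0.035, 0, 0, 0, 1, 0, 0, -0.035, 0, 0, 0, 1, 0, 0, -0.03, 0, 0, 0, 1, 0, 0, -0.02, 0, 0, 0, 1, 0, 0, -0.011, 0, 0, 0, 1, 0, 0, 0, 0, 0, 0, 1, 0, 0, 0, 0, 0, 0])

```text
time_s: 16.83
position: [0.4432, -0.0888, 0.0313]
tool_rot: [[0.408, -0.001, 0.913], [-0.913, 0.001, 0.408], [-0.001, -1.0, -0.001]]
ft_force: [0.7, 0.1, 0.1]
grip_width: 0.0856
```

```bash
python3 -c "
from h import *
s,im=snap('w14')"
```

```text
16.83 [ 0.4432 -0.0888  0.0313] psi 24.09 ydown [-1.e-03  6.e-04 -1.e+00] f [0.7 0.1 0.1] w 0.0856
```

View pics/w14.png

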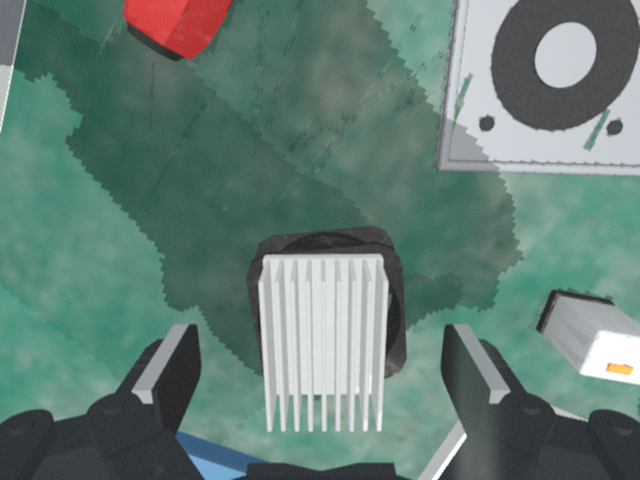

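Aligned and centred (fins 262–385, jaws about 320). Closing.

Request:
servo_tool(rows=[0.35, 0, 0, 0, 0, 0, 0, 0.35, 0, 0, 0, 0, 0, 0, 0.35, 0, 0, 0, 0, 0, 0, 0.35, 0, 0, 0, 0, 0, 0, 0.35, 0, 0, 0, 0, 0, 0, 0.35, 0, 0, 0, 0, 0, 0, 0.35, 0, 0, 0, 0, 0, 0], force=60)

```text
time_s: 17.47
position: [0.4433, -0.0893, 0.0326]
tool_rot: [[0.409, 0.001, 0.913], [-0.913, -0.001, 0.409], [0.001, -1.0, 0.001]]
ft_force: [-1.3, 1.7, 8.9]
grip_width: 0.0426
```

Request:
servo_tool(rows=[0.35, 0, 0, 0.004, 0, 0, 0, 0.35, 0, 0, 0.012, 0, 0, 0, 0.35, 0, 0, 0.025, 0, 0, 0, 0.35, 0, 0, 0.035, 0, 0, 0, 0.35, 0, 0, 0.035, 0, 0, 0, 0.35, 0, 0, 0.035, 0, 0, 0, 0.35, 0, 0, 0.02, 0, 0, 0, 0.35, 0, 0, 0, 0, 0, 0])

```text
time_s: 18.13
position: [0.4443, -0.0897, 0.2019]
tool_rot: [[0.409, 0.007, 0.912], [-0.912, -0.004, 0.409], [0.006, -1.0, 0.005]]
ft_force: [1.0, -0.3, -0.3]
grip_width: 0.0426
```

```bash
python3 -c "
from h import *
s,im=snap('w15')"
```

```text
18.13 [ 0.4443 -0.0897  0.2019] psi 24.15 ydown [ 0.0075 -0.0037 -1.    ] f [ 1.  -0.3 -0.3] w 0.0426
```

View pics/w15.png

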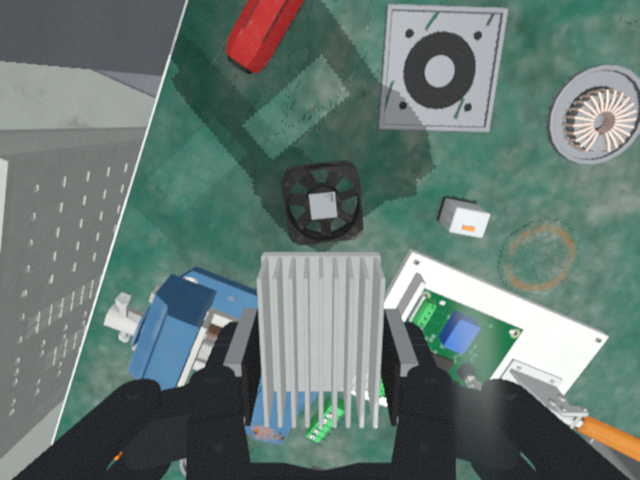

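Request:
servo_tool(rows=[0.35, 0.006, -0.012, 0, 0, 0, -2.2, 0.35, 0.012, -0.025, 0, 0, 0, -2.2, 0.35, 0.014, -0.03, 0, 0, 0, -2.2, 0.35, 0.016, -0.034, 0, 0, 0, -2.2, 0.35, 0.016, -0.034, 0, 0, 0, -2.2, 0.35, 0.016, -0.034, 0, 0, 0, -2.2, 0.35, 0.016, -0.034, 0, 0, 0, -2.2, 0.35, 0.016, -0.034, 0, 0, 0, -2.2, 0.35, 0.012, -0.03, 0, 0, 0, -2.2, 0.35, 0.01, -0.02, 0, 0, 0, -2.2])

```text
time_s: 19.02
position: [0.5767, -0.3796, 0.1941]
tool_rot: [[0.032, -0.003, 0.999], [-0.999, 0.002, 0.032], [-0.002, -1.0, -0.003]]
ft_force: [1.0, 1.0, -2.3]
grip_width: 0.0426
```

Request:
servo_tool(rows=[0.35, 0.007, -0.012, 0, 0, 0, 0, 0.35, 0, 0, 0, 0, 0, 0, 0.35, 0, 0, 0, 0, 0, 0])

```text
time_s: 19.27
position: [0.5834, -0.3886, 0.1948]
tool_rot: [[0.036, -0.003, 0.999], [-0.999, 0.003, 0.036], [-0.003, -1.0, -0.003]]
ft_force: [-0.8, 0.7, -1.6]
grip_width: 0.0425
```

```bash
python3 -c "
from h import *
s,im=snap('w16')"
```

```text
19.27 [ 0.5834 -0.3886  0.1948] psi 2.07 ydown [-0.003   0.0028 -1.    ] f [-0.8  0.7 -1.6] w 0.0425
```

View pics/w16.png

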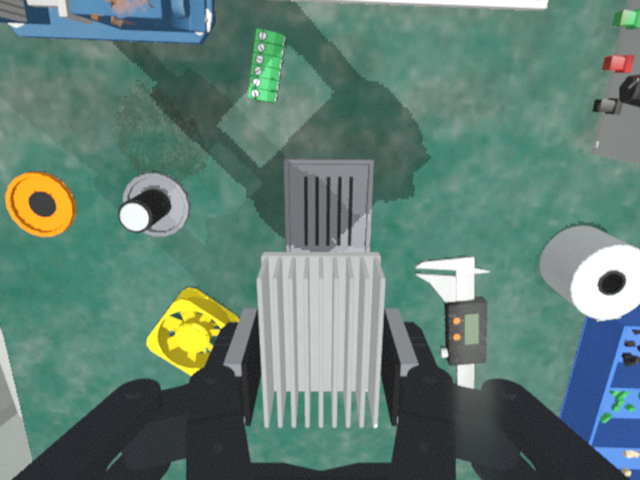

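```bash
python3 -c "
from h import *
s,im=load('w16')
for p in((285,160),(374,160),(286,245),(371,245),(329,160)): print(p,wray(s,p,.008).round(4))
print(env.observe()['position'])
cv2.imwrite('pics/c12.png',cv2.resize(im[140:270,260:400],None,fx=5,fy=4.6,interpolation=cv2.INTER_CUBIC))
"
```

```text
(285, 160) [ 0.553  -0.3531  0.008 ]
(374, 160) [ 0.6215 -0.3506  0.008 ]
(286, 245) [ 0.5545 -0.4226  0.008 ]
(371, 245) [ 0.6244 -0.42    0.008 ]
(329, 160) [ 0.5869 -0.3519  0.008 ]
[ 0.5834279  -0.38781836  0.19574609]
```

View pics/c12.png

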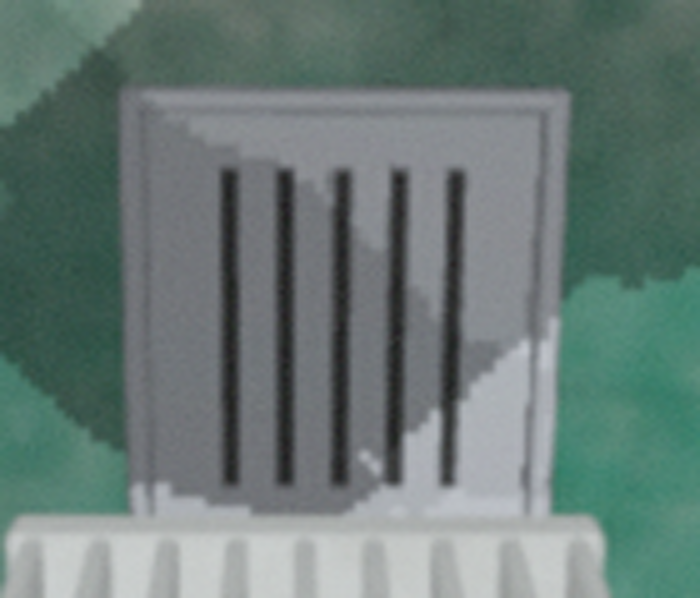

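```bash
python3 -c "
from h import *
s,im=load('w16')
f=lambda p:(260+p[0]/5,140+p[1]/4.6)
for p in((343,170),(340,485)): print(wray(s,f(p),.003).round(4))
for p in((120,92),(570,92)): print(wray(s,f(p),.008).round(4))
"
```

```text
[ 0.5872 -0.3659  0.003 ]
[ 0.5892 -0.4235  0.003 ]
[ 0.5522 -0.3531  0.008 ]
[ 0.6215 -0.3506  0.008 ]
```

Request:
servo_tool(rows=[0.35, 0.002, -0.004, -0.015, 0, 0, 0, 0.35, 0.001, -0.003, -0.03, 0, 0, 0, 0.35, 0, 0, -0.035, 0, 0, 0, 0.35, 0, 0, -0.035, 0, 0, 0, 0.35, 0, 0, -0.025, 0, 0, 0, 0.35, 0, 0, -0.016, 0, 0, 0, 0.35, 0, 0, -0.01, 0, 0, 0, 0.35, 0, 0, 0, 0, 0, 0, 0.35, 0, 0, 0, 0, 0, 0])

```text
time_s: 20.07
position: [0.5871, -0.3949, 0.0324]
tool_rot: [[0.038, 0.0, 0.999], [-0.999, -0.0, 0.038], [0.0, -1.0, 0.0]]
ft_force: [-0.0, 0.4, -0.2]
grip_width: 0.0426
```

```bash
python3 -c "
from h import *
s,im=snap('w17');cv2.imwrite('pics/top17.png',env.get_image('top')[:,:,::-1])"
```

```text
20.07 [ 0.5871 -0.3949  0.0324] psi 2.17 ydown [ 3.e-04 -3.e-04 -1.e+00] f [-0.   0.4 -0.2] w 0.0426
```

View pics/w17.png

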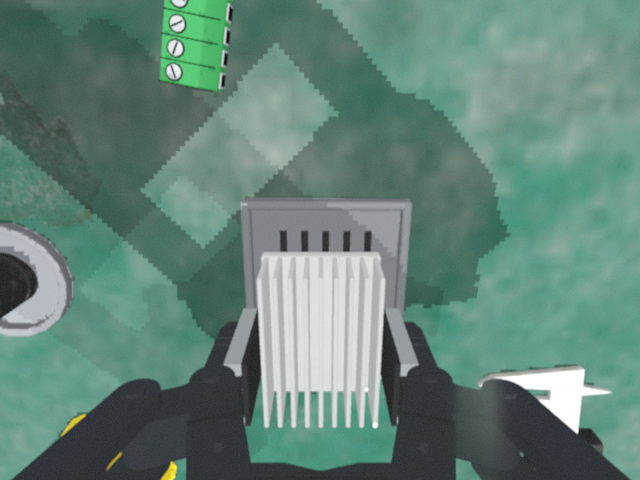

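Request:
servo_tool(rows=[0.35, 0.001, 0, -0.01, 0, 0, 0, 0.35, 0, 0, -0.006, 0, 0, 0, 0.35, 0, 0, -0.003, 0, 0, 0, 0.35, 0, 0, -0.0025, 0, 0, 0, 0.35, 0, 0, 0, 0, 0, 0, 0.35, 0, 0, 0, 0, 0, 0])

```text
time_s: 20.67
position: [0.5878, -0.395, 0.0107]
tool_rot: [[0.038, -0.0, 0.999], [-0.999, 0.0, 0.038], [-0.0, -1.0, -0.0]]
ft_force: [-3.8, 3.4, 4.7]
grip_width: 0.0427
```

Contact with the floor is felt (about 5 N), so I'm releasing.

Request:
servo_tool(rows=[0.55, 0, 0, 0, 0, 0, 0, 0.65, 0, 0, 0, 0, 0, 0, 0.7, 0, 0, 0, 0, 0, 0, 0.75, 0, 0, 0, 0, 0, 0, 0.75, 0, 0, 0, 0, 0, 0])

```text
time_s: 21.08
position: [0.588, -0.3952, 0.01]
tool_rot: [[0.038, 0.0, 0.999], [-0.999, -0.0, 0.038], [0.0, -1.0, 0.0]]
ft_force: [0.2, 0.3, 0.6]
grip_width: 0.064
```

Request:
servo_tool(rows=[0.75, 0, 0, 0.015, 0, 0, 0, 0.75, 0, 0, 0.03, 0, 0, 0, 0.8, 0, 0, 0.04, 0, 0, 0, 1, 0, 0.0, 0.04, 0, 0, 0, 1, -0.01, 0.02, 0.04, 0, 0, 0, 1, -0.015, 0.03, 0.02, 0, 0, 0, 1, -0.016, 0.036, 0, 0, 0, 0, 1, -0.016, 0.036, 0, 0, 0, 4, 1, -0.016, 0.036, 0, 0, 0, 5, 1, -0.016, 0.036, 0, 0, 0, 5])

```text
time_s: 21.92
position: [0.4987, -0.2014, 0.1916]
tool_rot: [[0.282, 0.0, 0.959], [-0.959, -0.0, 0.282], [0.0, -1.0, 0.0]]
ft_force: [1.5, -0.2, 0.1]
grip_width: 0.0853
```

Request:
servo_tool(rows=[1, -0.016, 0.034, 0, 0, 0, 5, 1, -0.016, 0.034, 0, 0, 0, 5, 1, -0.012, 0.03, 0, 0, 0, 3, 1, -0.008, 0.02, 0, 0, 0, 0, 1, 0, 0, 0, 0, 0, 0, 1, 0, 0, 0, 0, 0, 0])

```text
time_s: 22.42
position: [0.4478, -0.0844, 0.192]
tool_rot: [[0.488, 0.001, 0.873], [-0.873, -0.001, 0.488], [0.001, -1.0, 0.001]]
ft_force: [-0.3, -0.4, 0.7]
grip_width: 0.0854
```

```bash
python3 -c "
from h import *
s,im=snap('w18');cv2.imwrite('pics/top18.png',env.get_image('top')[:,:,::-1])"
```

```text
22.42 [ 0.4478 -0.0844  0.192 ] psi 29.23 ydown [ 1.e-03 -6.e-04 -1.e+00] f [-0.3 -0.4  0.7] w 0.0854
```

View pics/w18.png

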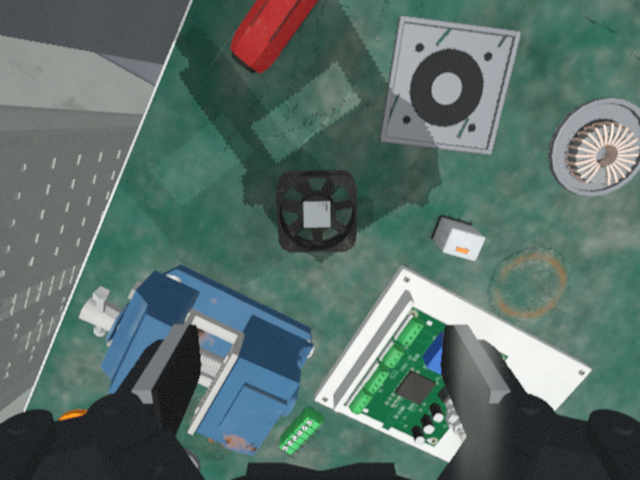

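View pics/top18.png

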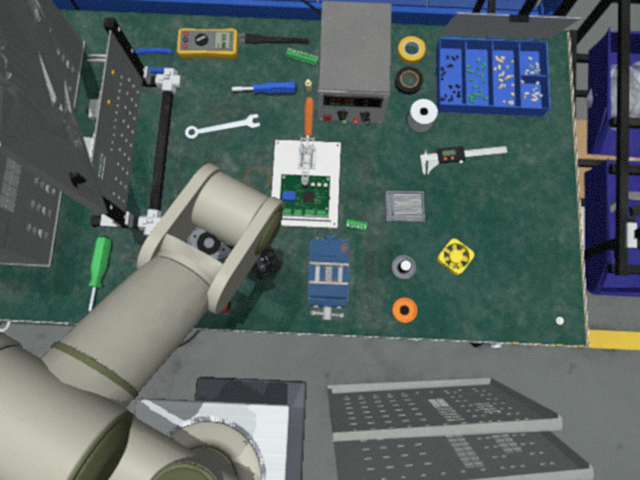

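The heat sink is in the striped nest, (405,206) in the top view. The fan is at (316,212) in the wrist view and square with the jaws.

```bash
python3 -c "
from h import *
s,im=load('w18')
cv2.imwrite('pics/c13.png',cv2.resize(im[155:270,255:375],None,fx=6,fy=5,interpolation=cv2.INTER_CUBIC))
"
```

```text
(no output)
```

View pics/c13.png

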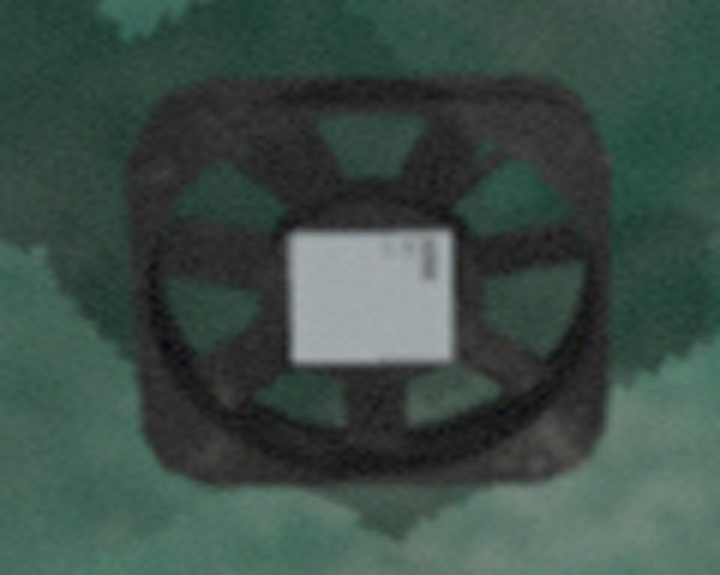

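```bash
python3 -c "
from h import *
s,im=load('w18')
f=lambda p:(255+p[0]/6,155+p[1]/5)
C=np.array([wray(s,f(p),.025)[:2] for p in((128,75),(608,75),(606,485),(142,485))])
print(C.round(4),C.mean(0).round(4))
for i in range(4):
    d=C[(i+1)%4]-C[i];print(np.linalg.norm(d).round(4),np.degrees(np.arctan2(d[1],d[0])).round(1))
L=np.array([wray(s,f(p),.025)[:2] for p in((290,230),(453,230),(457,360),(292,365))]);print('label',L.mean(0))
for i in range(4):
    d=L[(i+1)%4]-L[i];print(np.linalg.norm(d).round(4),np.degrees(np.arctan2(d[1],d[0])).round(1))
print(env.observe()['position'])
"
```

```text
[[ 0.4035 -0.0726]
 [ 0.4544 -0.0441]
 [ 0.4869 -0.0991]
 [ 0.4344 -0.1285]] [ 0.4448 -0.0861]
0.0583 29.2
0.0639 -59.4
0.0602 -150.8
0.0639 118.9
label [ 0.44576852 -0.08736142]
0.0203 29.2
0.0204 -58.9
0.021 -148.6
0.0211 119.2
[ 0.44837213 -0.08566344  0.19168788]
```

Request:
servo_tool(rows=[1, -0.002, -0.001, -0.02, 0, 0, 0.6, 1, -0.001, 0, -0.035, 0, 0, 0, 1, 0, 0, -0.04, 0, 0, 0, 1, 0, 0, -0.035, 0, 0, 0, 1, 0, 0, -0.03, 0, 0, 0, 1, 0, 0, -0.017, 0, 0, 0, 1, 0, 0, -0.007, 0, 0, 0, 1, 0, 0, 0, 0, 0, 0, 1, 0, 0, 0, 0, 0, 0])

```text
time_s: 23.27
position: [0.4455, -0.0867, 0.0079]
tool_rot: [[0.496, 0.001, 0.869], [-0.869, -0.0, 0.496], [0.001, -1.0, 0.0]]
ft_force: [-1.2, -0.1, 0.1]
grip_width: 0.0854
```

```bash
python3 -c "
from h import *
s,im=snap('w19')"
```

```text
23.27 [ 0.4455 -0.0867  0.0079] psi 29.71 ydown [ 6.e-04 -3.e-04 -1.e+00] f [-1.2 -0.1  0.1] w 0.0854
```

View pics/w19.png

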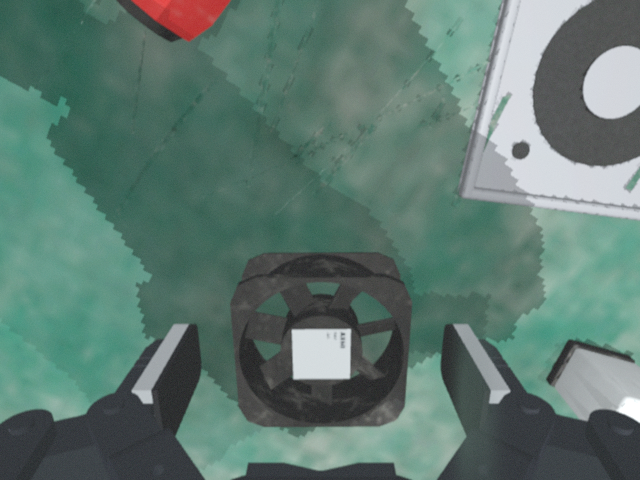

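Fan centred at (321,354) between the jaws. Closing.

Request:
servo_tool(rows=[0.55, 0, 0, 0, 0, 0, 0, 0.55, 0, 0, 0, 0, 0, 0, 0.55, 0, 0, 0, 0, 0, 0, 0.55, 0, 0, 0, 0, 0, 0, 0.55, 0, 0, 0, 0, 0, 0, 0.55, 0, 0, 0, 0, 0, 0], force=50)

```text
time_s: 23.82
position: [0.4454, -0.0862, 0.0088]
tool_rot: [[0.497, 0.002, 0.868], [-0.868, -0.001, 0.497], [0.002, -1.0, 0.001]]
ft_force: [-2.1, 1.1, 8.8]
grip_width: 0.0586
```

Request:
servo_tool(rows=[0.55, 0, 0, 0.004, 0, 0, 0, 0.55, 0, 0, 0.012, 0, 0, 0, 0.55, 0, 0, 0.02, 0, 0, 0, 0.55, 0, 0, 0.025, 0, 0, 0, 0.55, 0, 0, 0.02, 0, 0, 0, 0.55, 0, 0, 0, 0, 0, 0, 0.55, 0, 0, 0, 0, 0, 0])

```text
time_s: 24.4
position: [0.4451, -0.0861, 0.0894]
tool_rot: [[0.496, 0.002, 0.868], [-0.868, -0.001, 0.496], [0.002, -1.0, 0.001]]
ft_force: [-0.6, 0.0, -1.6]
grip_width: 0.0586
```

```bash
python3 -c "
from h import *
s,im=snap('w20')"
```

```text
24.4 [ 0.4451 -0.0861  0.0894] psi 29.76 ydown [ 0.0022 -0.0011 -1.    ] f [-0.6  0.  -1.6] w 0.0586
```

View pics/w20.png

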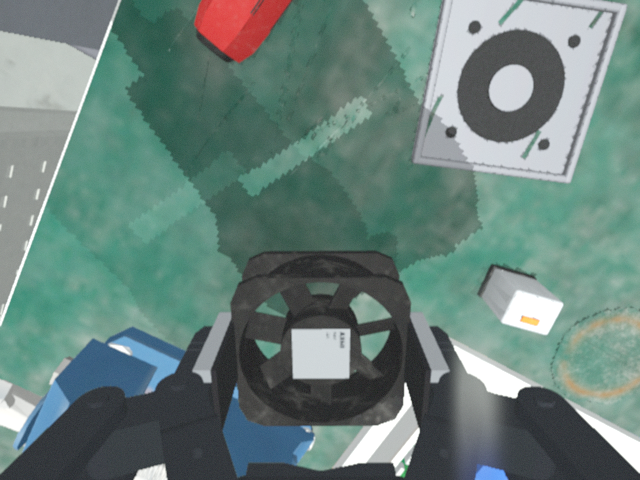

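Request:
servo_tool(rows=[0.55, 0.004, 0.012, 0, 0, 0, -1.8, 0.55, 0.007, 0.022, 0, 0, 0, -1.8, 0.55, 0.008, 0.025, 0, 0, 0, -1.8, 0.55, 0.008, 0.025, 0, 0, 0, -1.8, 0.55, 0.007, 0.02, 0, 0, 0, 0, 0.55, 0.003, 0.012, 0, 0, 0, 0, 0.55, 0, 0, 0, 0, 0, 0, 0.55, 0, 0, 0, 0, 0, 0])

```text
time_s: 25.12
position: [0.4813, 0.0303, 0.0875]
tool_rot: [[0.385, -0.002, 0.923], [-0.923, 0.0, 0.385], [-0.001, -1.0, -0.002]]
ft_force: [0.4, -0.4, -0.7]
grip_width: 0.0584
```

```bash
python3 -c "
from h import *
s,im=snap('w21')"
```

```text
25.12 [0.4813 0.0303 0.0875] psi 22.63 ydown [-2.2e-03  3.0e-04 -1.0e+00] f [ 0.4 -0.4 -0.7] w 0.0584
```

View pics/w21.png

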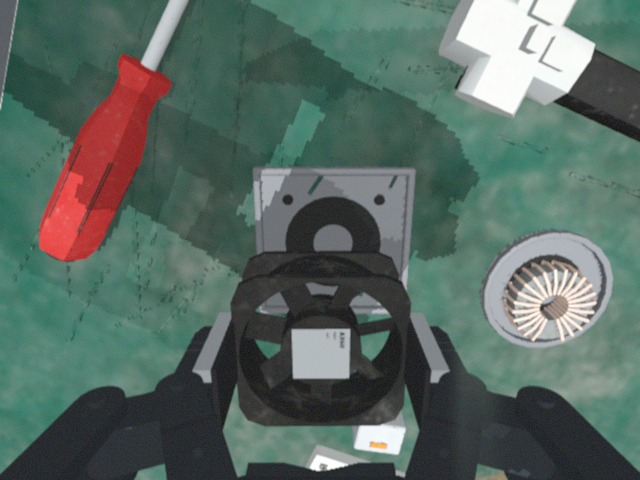

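```bash
python3 -c "
from h import *
s,im=load('w21')
print(wray(s,(333,240),.003).round(4))
A=wray(s,(254,168),.008);B=wray(s,(415,168),.008);d=B-A;print(A,B,np.degrees(np.arctan2(d[1],d[0])),np.linalg.norm(d))
m=(A+B)/2;u=d/np.linalg.norm(d);print('centre',m+.043*np.array([u[1],-u[0],0]))
print(env.observe()['position'])
"
```

```text
[0.4842 0.0387 0.003 ]
[0.42960607 0.06088505 0.008     ] [0.5072567  0.09329544 0.008     ] 22.655042268172515 0.08414305393809512
centre [0.48499422 0.0374081  0.008     ]
[0.48129931 0.02976133 0.08768441]
```

Request:
servo_tool(rows=[0.55, 0.002, 0.005, -0.01, 0, 0, 0, 0.55, 0.001, 0.0035, -0.02, 0, 0, 0, 0.55, 0, 0, -0.017, 0, 0, 0, 0.55, 0, 0, -0.01, 0, 0, 0, 0.55, 0, 0, 0, 0, 0, 0, 0.55, 0, 0, 0, 0, 0, 0])

```text
time_s: 25.67
position: [0.4845, 0.0382, 0.0308]
tool_rot: [[0.383, -0.002, 0.924], [-0.924, 0.0, 0.383], [-0.001, -1.0, -0.001]]
ft_force: [0.6, 0.3, -1.1]
grip_width: 0.0586
```

```bash
python3 -c "
from h import *
s,im=snap('w22')"
```

```text
25.67 [0.4845 0.0382 0.0308] psi 22.5 ydown [-1.6e-03  3.0e-04 -1.0e+00] f [ 0.6  0.3 -1.1] w 0.0586
```

View pics/w22.png

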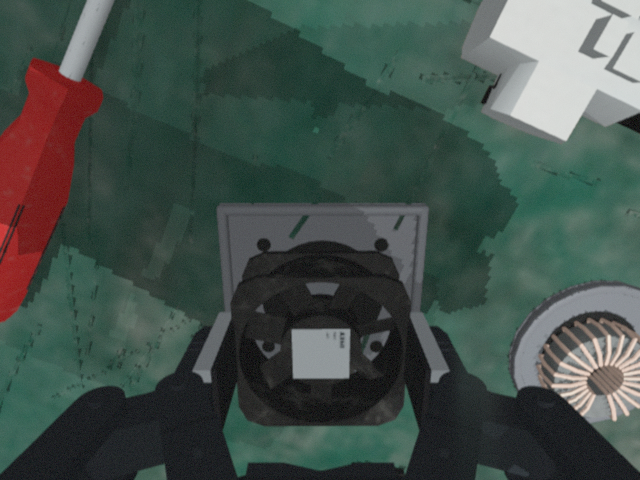

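Nest (217–429) and fan (232–410) line up, so I'm lowering to the floor.

Request:
servo_tool(rows=[0.55, 0, 0, -0.008, 0, 0, 0, 0.55, 0, 0, -0.006, 0, 0, 0, 0.55, 0, 0, -0.003, 0, 0, 0, 0.55, 0, 0, -0.002, 0, 0, 0, 0.55, 0, 0, 0, 0, 0, 0, 0.55, 0, 0, 0, 0, 0, 0])

```text
time_s: 26.22
position: [0.4849, 0.0385, 0.0125]
tool_rot: [[0.384, 0.0, 0.924], [-0.924, 0.0, 0.384], [0.0, -1.0, 0.0]]
ft_force: [-0.9, -0.8, -0.7]
grip_width: 0.0589
```

Request:
servo_tool(rows=[0.55, 0, 0, -0.001, 0, 0, 0, 0.55, 0, 0, 0, 0, 0, 0, 0.8, 0, 0, 0, 0, 0, 0, 0.9, 0, 0, 0, 0, 0, 0, 1, 0, 0, 0, 0, 0, 0, 1, 0, 0, 0, 0, 0, 0])

```text
time_s: 26.72
position: [0.4849, 0.0385, 0.0116]
tool_rot: [[0.383, 0.0, 0.924], [-0.924, -0.0, 0.383], [0.0, -1.0, 0.0]]
ft_force: [-0.1, 0.0, 0.6]
grip_width: 0.0853
```

Request:
servo_tool(rows=[1, 0, 0, 0.015, 0, 0, 0, 1, 0, 0, 0.03, 0, 0, 0, 1, 0, 0, 0.035, 0, 0, 0, 1, -0.01, -0.03, 0.03, 0, 0, 0, 1, -0.01, -0.04, 0.03, 0, 0, 0, 1, -0.01, -0.04, 0.02, 0, 0, 0, 1, -0.01, -0.03, 0.01, 0, 0, 0, 1, 0, 0, 0, 0, 0, 0])

```text
time_s: 27.38
position: [0.4479, -0.0936, 0.1751]
tool_rot: [[0.38, 0.004, 0.925], [-0.925, -0.003, 0.38], [0.004, -1.0, 0.002]]
ft_force: [0.3, -0.3, -0.3]
grip_width: 0.0853
```

```bash
python3 -c "
from h import *
s,im=snap('w23');cv2.imwrite('pics/top23.png',env.get_image('top')[:,:,::-1]);cv2.imwrite('pics/side23.png',env.get_image('side')[:,:,::-1])"
```

```text
27.38 [ 0.4479 -0.0936  0.1751] psi 22.31 ydown [ 0.0038 -0.0033 -1.    ] f [ 0.3 -0.3 -0.3] w 0.0853
```

View pics/w23.png

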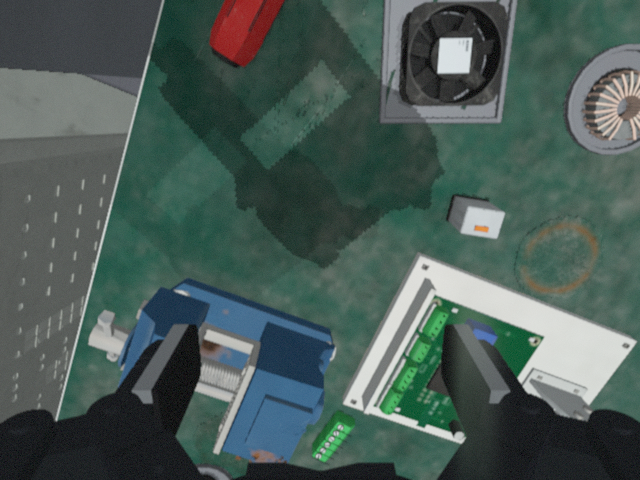

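View pics/side23.png

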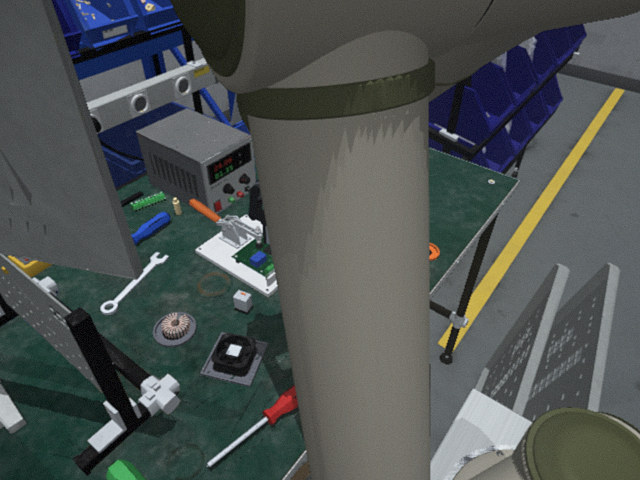

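The fan sits inside its square nest and the choke in its ring nest. One look over the right-hand nests before handing in.

Request:
servo_tool(rows=[1, 0, 0, 0.035, 0, 0, 0, 1, 0.005, -0.02, 0.03, 0, 0, 0, 1, 0.012, -0.035, 0.01, 0, 0, 0, 1, 0.012, -0.035, 0, 0, 0, 0, 1, 0.012, -0.035, 0, 0, 0, 0, 1, 0.012, -0.035, 0, 0, 0, 0, 1, 0.012, -0.035, 0, 0, 0, 0, 1, 0.012, -0.035, 0, 0, 0, 0, 1, 0.008, -0.03, 0, 0, 0, 0, 1, 0, 0, 0, 0, 0, 0])

```text
time_s: 28.37
position: [0.5342, -0.3525, 0.245]
tool_rot: [[0.382, -0.002, 0.924], [-0.924, 0.001, 0.382], [-0.002, -1.0, -0.002]]
ft_force: [-0.3, -0.4, -0.9]
grip_width: 0.0856
```

```bash
python3 -c "
from h import *
s,im=snap('w24');cv2.imwrite('pics/top24.png',env.get_image('top')[:,:,::-1])"
```

```text
28.37 [ 0.5342 -0.3525  0.245 ] psi 22.46 ydown [-0.0021  0.0011 -1.    ] f [-0.3 -0.4 -0.9] w 0.0856
```

View pics/w24.png

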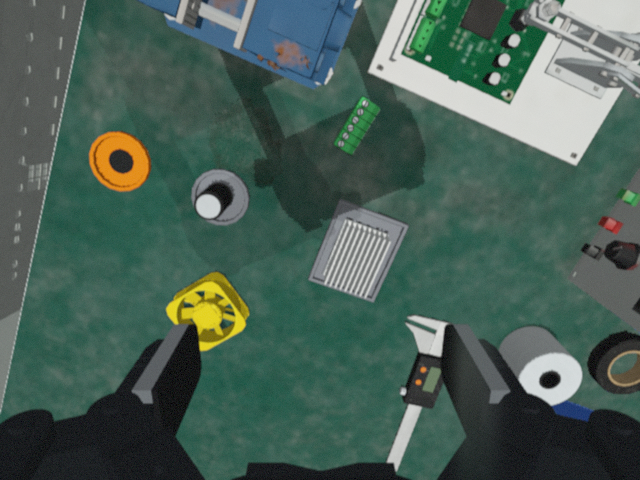

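View pics/top24.png

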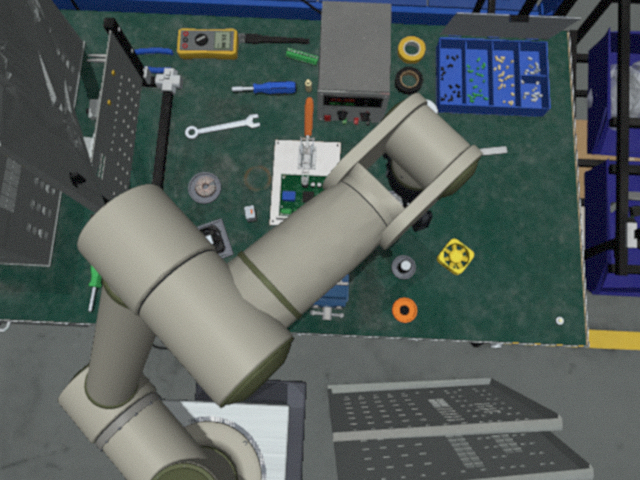

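The heat sink lies lengthwise inside its nest (357,255), and the capacitor stands in the grey nest (213,200). The strip (357,125) and the relay are untouched, and the arm is clear, so I'm handing in.

Request:
servo_tool(rows=[1, 0, 0, 0, 0, 0, 0, 1, 0, 0, 0, 0, 0, 0, 1, 0, 0, 0, 0, 0, 0, 1, 0, 0, 0, 0, 0, 0])

```text
time_s: 28.8
position: [0.5332, -0.3482, 0.2483]
tool_rot: [[0.385, 0.0, 0.923], [-0.923, -0.0, 0.385], [0.0, -1.0, 0.0]]
ft_force: [0.8, 0.2, -0.0]
grip_width: 0.0855
```

```bash
python3 -c "
from rig import env
print(env.close_job())"
```

```text
the job is handed in; nothing more can be done
None
```

I took the pile apart from the top down: capacitor, choke, heat sink, then fan. Each part is in its own grey nest, and I handed the job in at about 29 s of the 125 s allowed.

- **Placement:** The last wrist, side and top pictures show all four parts flat and inside their rims, with the heat sink lengthwise and the capacitor standing. I judged this by eye from the pictures and did not re-measure the margins.
- **Bystanders:** The relay and terminal strip stand where they were, and I left the orange nest and yellow fan alone.
- **Arm:** It ended clear of everything. The highest wrist force among the readings after each move was about 9 N per axis, as the grips closed.
- **Disagreements:** The top and side cameras differed by up to about 6 mm on nest positions. I re-measured each nest with the wrist camera before placing.
- **Choke grip:** The choke read 43.7 mm in the grip against its stated 46–48 mm, but it was held and placed without slipping. I gripped it with the tool leaned 8° so the forearm stayed clear of the panel on the left.

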